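Fill a round jar with chestnuts and hold it down in a press-to-run shaker

ROBOT

A 7-joint arm with a two-finger parallel gripper is mounted at the origin on the work surface; the furniture and walls round the work are solid. World frame = base frame: x ahead of the robot, y to its left, z up, the work surface at z = 0. Lengths are in m, angles in rad, forces in N, time in s.
With the tool pointing down it reaches from about 0.4 to 0.85 m from the base axis. Payload 4.5 kg.
Tool frame: the origin (TCP) lies on the centre line of the jaws, within the pads' length; the fingertips stand 25 mm ahead of it and the grasp point (between the pads) lies 6 mm ahead of it; z points along the fingers, y is the direction in which the jaws open and shut (so a half turn about z gives the same grasp; the last joint's range is limited). The gripper opens to 88 mm and grips with 3 to 60 N. Pads are 18 mm wide; open, the fingers measure 123 mm over their backs; the gripper's body (75 mm by 187 mm) begins 45 mm behind the grasp point.
Start: joints at [1.252, 0.689, -0.195, 1.565, 0.157, 0.902, -0.215], TCP at [0.216, -0.587, 0.264] pointing down, gripper open.
Joint ranges: [-3.01, 3.01], [-0.46, 2.08], [-1.47, 1.51], [0.13, 2.56], [-1, 4.14], [0.04, 2.09], [-2.66, 2.66]. Speed limits (rad/s): [2.57, 2.57, 3.14, 3.14, 3.14, 3.14, 3.14].

INTERFACE

Orientations are given as a unit quaternion [x, y, z, w].
In Python, from plant import r, eyes gives the robot as it stands.
- The arm moves only by the tool servo_tool, never from a script. Its argument "deltas" is a list of rows, each an object of numbers: "dx", "dy", "dz": the shift along the tool's x, y, z in units of 60 mm (1.0 is 60 mm); "ax", "ay", "az": the turn, a rotation vector about the tool's x, y, z in units of 6 degrees (1.0 is 6 degrees); "hand": the finger opening in mm, from 0 to 88.1. A call has 1 to 10 rows; each row is the pose to reach, as a shift and turn from the pose commanded when the call began, along the tool's axes at that moment; what a row does not reach only later rows make up. A row lasts 1/8 s, in which the tool goes at most 62.5 mm and 10.7 degrees, less where a joint would pass 70% of its speed; a pose out of reach is approached as far as the arm can. A call with a gripper value outside its range is refused whole. The fingers move at their own pace and stop on an object; "newtons" is the grip in N (left out, the last holds). Time passes only in rows, so rows that repeat a pose let the fingers close. It gives the time, the measured TCP pose, the force and the opening at its end, in the units of the state.
- r.get_state(): the state, without advancing time (a new reading comes with each control period).
- eyes.snapshot(name): name is "scene" or "top" or "wrist"; returns (picture, depth): 480x640x3 uint8, red, green, blue; 480x640 float32, m along the optical axis (not along the pixel's ray), 0 where there is no reading.
- eyes.camera_model(name): a dict with "fx", "fy", "cx", "cy" (pixels), "k1" (the pictures are not rectified: a ray, as slopes to the right and down, at radius r is drawn at 1 + k1 r^2 times it, then the intrinsics apply), "pose" (4x4, takes a point from camera to world coordinates). Camera axes: x right, y up, looking along -z (the intrinsics and any distortion apply to the point x, -y, -z); pixel columns grow to the right and rows downward; lengths in m; the calibration is good to about 2 mm. A picture is of the moment at which its call begins: read the wrist's pose just before it. camera_model takes no time and is no camera call; for the wrist camera it gives the pose at the moment of the call.
- r.finish_job(): hands the job in, once; it reports no verdict.
The state is a dict: "clock": time; "q": joint angles; "qd": joint speeds; "joint_torque": joint torques, N m; "tool_pos": TCP position; "eef_rot": TCP orientation; "contact_force": force on the tool from outside, world axes, zero at the start; "moment": the same for the moment, N m; "opening": opening from 0.0 (shut) to 1.0 (fully open).
Only numpy, scipy, OpenCV 4.12 (cv2) and the standard library are available. Lean on these libraries where they do the work, as an engineer would, in place of code of your own. Each camera call takes 0.05 s, during which the arm holds its last target.

TASK

Pour all six candied chestnuts from the metal scoop into the round glass jar without touching them with the fingers, and stand the scoop back on the bench. Then seat the jar upright in the sprung ring of the settling shaker and push the jar right down against the spring, which is what keeps the shaker running to settle the nuts before the lid goes on. Finish while still holding the jar pressed down in this way, not letting go, with everything else on the bench left where it was.

Things in the scene. Friction and masses are not known exactly. Their poses are not given: they have to be found in the camera images.
- scoop: Sheet-metal weighing scoop, 0.16 kg, 203 x 60 x 46 mm high, holding the six chestnuts. Origin under its flat floor; spout along its own +x, handle along -x. Inside: floor at z = 3 mm, x -36 to +30, 46 mm wide; upright walls to z = 44 mm; in front a 30 degree ramp from x = +30 up to the lip at x = +70, z = 26 mm, narrowing to 36 mm wide. Empties when tilted spout down by 75 to 95 degrees.
- scoop_lip (a point): Middle of the scoop's pouring lip (x = +70, y = 0, z = 26 mm in the scoop's frame).
- scoop_grip (a point): Middle of the scoop's black bar handle (x = -85, z = 36 mm in the scoop's frame). The bar runs along the scoop's x from -133 to -47 mm, is 16 mm wide (across, along y) and 18 mm high (z from 27 to 45 mm), and is free underneath.
- jar: Round clear-glass jar, about 0.22 kg, 118 mm high; origin at the centre of its underside, z up along its axis. Flat foot 46 mm across, ball-shaped belly 92 mm across with its centre 40 mm up, straight neck 60 mm in outside diameter from 76 to 108 mm up (take it there), then a lip 68 mm across up to 118 mm. Wall 3 mm.
- jar_belly (a point): Centre of the jar's ball-shaped belly, 40 mm above its underside.
- jar_mouth (a point): Centre of the jar's open mouth, at lip height, 118 mm above the underside; the opening is 54 mm across.
- shaker: Settling shaker, a fixed grey housing 150 (x) x 134 (y) x 48 mm high with a round dark boss on top to 55 mm; origin under its centre on the bench, its control panel faces its own -x. The ring cradle stands over its centre. The housing does not move.
- cradle_center (a point): Centre of the black rubber-covered ring, at mid height of its 10 mm thick bar (inner radius 33 mm); 91 mm above the bench with the spring relaxed; it goes down with the ring. A jar seated upright in the ring has its underside 6 mm below this point and its axis through it; the ball-shaped belly centres itself.
- cradle (a joint): How far the ring is pushed down against its spring, in m: 0 relaxed, 0.014 at the bottom stop. The spring (with the ring's own weight taken off) pushes back with about 4 N at the start and 12 N at the bottom stop; the filled jar weighs about 3 N, so it does not sink by its own weight.
- chestnut_1: One of six peeled candied chestnuts, brown, 21 mm across, nearly ball-shaped, 11 g; origin at its centre. All six start lying in the scoop.
- chestnut_2: One of six peeled candied chestnuts, brown, 21 mm across, nearly ball-shaped, 11 g; origin at its centre. Like chestnut_1.
- chestnut_3: One of six peeled candied chestnuts, brown, 21 mm across, nearly ball-shaped, 11 g; origin at its centre. Like chestnut_1.
- chestnut_4: One of six peeled candied chestnuts, brown, 21 mm across, nearly ball-shaped, 11 g; origin at its centre. Like chestnut_1.
- chestnut_5: One of six peeled candied chestnuts, brown, 21 mm across, nearly ball-shaped, 11 g; origin at its centre. Like chestnut_1.
- chestnut_6: One of six peeled candied chestnuts, brown, 21 mm across, nearly ball-shaped, 11 g; origin at its centre. Like chestnut_1.
- jar_lid: Steel-coloured jar lid, 72 mm across, 14 mm high, lying on the bench; leave it alone. Origin at its underside.
- cake_bench: Moon cake, 75 mm across and 32 mm high, lying on the bench; leave it alone. Origin at its underside.
There are look-alikes about, which are no part of the job. Leave any blue look-alike of the jar alone.

How it is judged:
On the way, in this order (a step that is already met when the one before it is completed fails the run):
1. all six chestnuts are in the jar (distance between each of chestnut_1, chestnut_2, chestnut_3, chestnut_4, chestnut_5, chestnut_6 and jar_belly below 0.042 m), for 0.2 s.
2. the scoop stands on the bench again, let go (angle between scoop's own z axis and vertical below 0.08 rad and height (world z) of scoop between -0.006 and 0.006 m and contact force between the fingers and scoop below 0.1 N), for 0.2 s.
3. the jar is pressed down in the sprung ring (all of step 1 and value of joint cradle above 0.01 m and horizontal distance between jar and cradle_center below 0.006 m and angle between jar's own z axis and vertical below 0.12 rad and contact force between jar and cradle above 5 N and contact force between the fingers and jar above 2 N and linear speed of jar below 0.02 m/s), for 0.3 s.
At the end, for the whole second after the job is handed in: The jar sits upright (within 0.12 rad) and centred (within 6 mm) in the ring, held by the fingers and still, and its push keeps the ring at least 10 mm of its 14 mm down; all six chestnuts are inside the jar's belly; the scoop stands upright on the bench, released (all of step 2 and all of step 3 and velocity of joint cradle between -0.01 and 0.01 m/s); the arm keeps its last pose, push and grip.
It fails at once if the fingers touch a chestnut (contact force between the fingers and chestnut_1 above 0.5 N or contact force between the fingers and chestnut_2 above 0.5 N or contact force between the fingers and chestnut_3 above 0.5 N or contact force between the fingers and chestnut_4 above 0.5 N or contact force between the fingers and chestnut_5 above 0.5 N or contact force between the fingers and chestnut_6 above 0.5 N).
It fails at once if the lid or the moon cake is moved by more than 3 cm (distance of any of jar_lid, cake_bench from where it was at the start of the episode above 0.03 m).
It also fails if it takes over 72 s, if anything falls off the work surface, if the arm or the gripper's body presses on something with over 40 N, if the wrist force passes 120 N, or if a joint passes its speed limit or range.

## Working session

There is one attempt and no reset: what is moved stays moved. The work goes in short steps, Python scripts to look and compute and a tool call to move; the robot and the scene stay as the last step left them, time stands still between calls to the robot, and variables do not carry over. Pictures are saved under pics/ and viewed, and the job is handed in when it is done.

Besides the shell and the picture viewer there is one more tool, called after ">>>" by a JSON object that holds its "fn" and its "kwargs", one argument or row to a line. servo_tool: Moves the arm, as the interface text tells. Its arguments: {"type":"object","properties":{"deltas":{"type":"array","items":{"type":"object","properties":{"dx":{"type":"number"},"dy":{"type":"number"},"dz":{"type":"number"},"ax":{"type":"number"},"ay":{"type":"number"},"az":{"type":"number"},"hand":{"type":"number"}}}},"newtons":{"type":"number"}},"required":["deltas"]}

```bash
ls; mkdir -p pics; cat > h.py <<'E'
import numpy as np, cv2
from plant import r, eyes
def snap(n,f):
    m=eyes.camera_model(n); p,d=eyes.snapshot(n)
    cv2.imwrite(f'pics/{f}.png',p[:,:,::-1]); np.savez(f'pics/{f}.npz',p=p,d=d,pose=np.array(m['pose']),K=np.array([m['fx'],m['fy'],m['cx'],m['cy'],m['k1']]))
def load(f):
    z=np.load(f'pics/{f}.npz'); return z['p'],z['d'],z['pose'],z['K']
def ray(f,u,v):
    _,_,P,K=load(f); fx,fy,cx,cy,k1=K
    D=np.array([[fx,0,cx],[0,fy,cy],[0,0,1.]])
    x=cv2.undistortPoints(np.array([[[u,v]]],float),D,np.array([k1,0,0,0,0.]))[0,0]
    d=np.array([x[0],-x[1],-1.]); return P[:3,3],P[:3,:3]@d
def plane(f,u,v,z):
    o,d=ray(f,u,v); return o+d*(z-o[2])/d[2]
def dep(f,u,v):
    o,d=ray(f,u,v); return o+d*load(f)[1][int(round(v)),int(round(u))]
def tri(*fuv):
    A=np.zeros((3,3));b=np.zeros(3);L=[]
    for f,u,v in fuv:
        o,d=ray(f,u,v);d=d/np.linalg.norm(d);M=np.eye(3)-np.outer(d,d);A+=M;b+=M@o;L.append((o,M))
    x=np.linalg.solve(A,b); return x,[np.linalg.norm(M@(x-o)) for o,M in L]
E
python3 - <<'E'
from h import *
for n in('scene','top','wrist'): snap(n,n+'0'); print(n,load(n+'0')[2].round(3).tolist(),load(n+'0')[3])
print(r.get_state())
E
```

```text
pics
scene [[-0.718, 0.527, -0.455, -0.189], [-0.696, -0.536, 0.478, 0.71], [0.008, 0.66, 0.751, 1.134], [0.0, 0.0, 0.0, 1.0]] [5.60528162e+02 5.60528162e+02 3.12572082e+02 2.39383552e+02
 3.33593360e-02]
top [[0.023, 0.99, -0.142, 0.314], [-1.0, 0.025, 0.011, 0.026], [0.015, 0.141, 0.99, 1.095], [0.0, 0.0, 0.0, 1.0]] [ 4.64884956e+02  4.64884956e+02  3.18566998e+02  2.40994834e+02
 -5.31956108e-02]
wrist [[0.345, 0.896, 0.278, 0.288], [-0.939, 0.33, 0.1, -0.56], [-0.002, -0.296, 0.955, 0.384], [0.0, 0.0, 0.0, 1.0]] [ 3.45099595e+02  3.45099595e+02  3.15105992e+02  2.44613396e+02
 -5.87989334e-02]
{'clock': 0.15, 'q': array([ 1.25178713,  0.68978339, -0.19453115,  1.56606396,  0.15729205,
        0.90249362, -0.21508538]), 'qd': array([ 0.00121768, -0.00120786, -0.00168658, -0.00239815, -0.00079355,
       -0.00010874, -0.00039949]), 'joint_torque': array([-2.45932155e-03, -5.27866280e+01, -1.26910754e+00, -1.53586972e+01,
       -5.25835587e-02,  3.88288303e-03,  1.24984504e-04]), 'tool_pos': array([ 0.21578559, -0.58611278,  0.26311026]), 'eef_rot': array([ 9.84474392e-01,  1.75526947e-01, -1.63448568e-04, -6.60011770e-04]), 'contact_force': array([-0.183769  ,  0.74268024, -0.72156192]), 'moment': array([-0.06925039, -0.03370406,  0.04299419]), 'opening': 0.9983098672961358}
```

View pics/scene0.png

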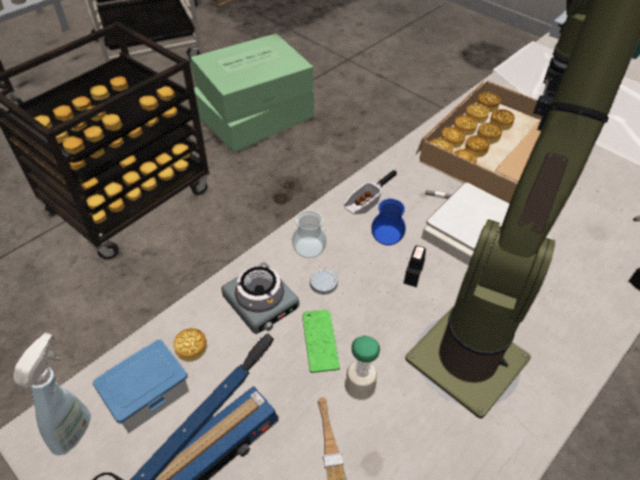

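View pics/top0.png

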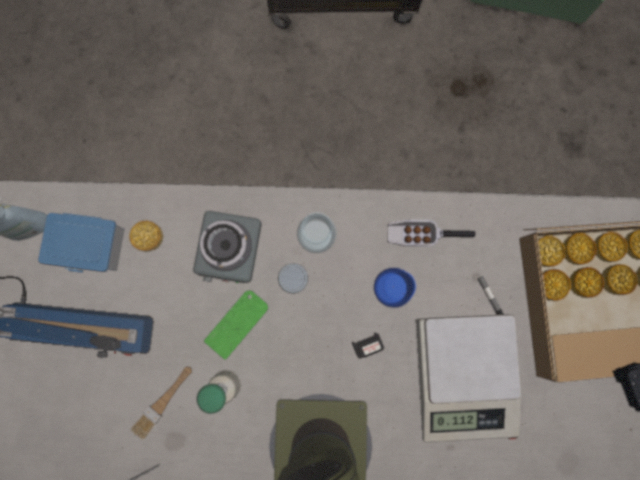

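View pics/wrist0.png

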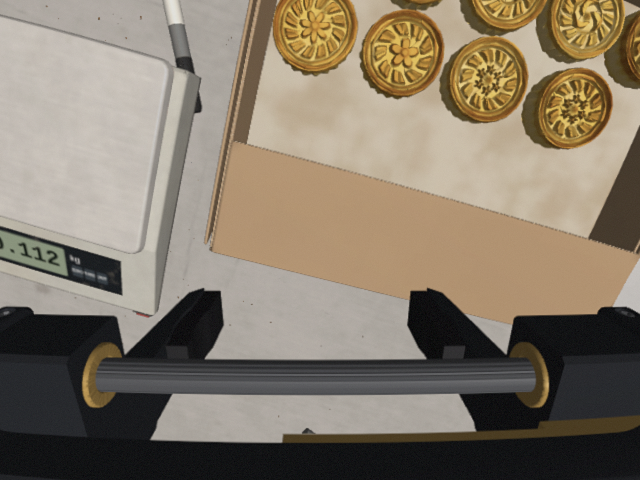

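The top view shows the scoop at (425,233) with its handle at (460,234) and its spout to the left (+y). The clear jar is at (315,233), the shaker ring at (226,244), the lid at (292,278) and the blue look-alike at (394,287). Next I'll measure them in both views.

```bash
python3 - <<'E'
from h import *
for n,(a,b,c,d) in {'top0':(180,190,490,300),'scene0':(210,150,450,350)}.items():
    p=load(n)[0][b:d,a:c,::-1]; s=min(800/(c-a),600/(d-b)); cv2.imwrite(f'pics/{n}c.png',cv2.resize(p,None,fx=s,fy=s,interpolation=cv2.INTER_CUBIC)); print(n,s)
P=lambda *a:print(a[0],np.round(plane(*a[1:]),3))
for nm,u,v,z in [('lip',389,233,.026),('hend',474,234,.036),('hst',441,233.5,.036),('jarmouth',315,233,.11),('ring',226,244,.091)]:
    P(nm,'top0',u,v,z); print('  depth',dep('top0',u,v).round(3))
for i,(nm,uv) in enumerate({'grip':(384,182)}.items()): P(nm,'scene0',*uv,.036); print(dep('scene0',*uv))
E
```

```text
top0 2.5806451612903225
scene0 3.0
lip [ 0.49  -0.15   0.026]
  depth [ 0.49  -0.15   0.024]
hend [ 0.491 -0.348  0.036]
  depth [ 0.489 -0.344  0.047]
hst [ 0.49  -0.27   0.036]
  depth [ 0.489 -0.268  0.043]
jarmouth [0.472 0.023 0.11 ]
  depth [0.487 0.023 0.016]
ring [0.446 0.216 0.091]
  depth [0.449 0.221 0.064]
grip [ 0.482 -0.29   0.036]
[ 0.47958183 -0.28600852  0.04021568]
```

View pics/top0c.png

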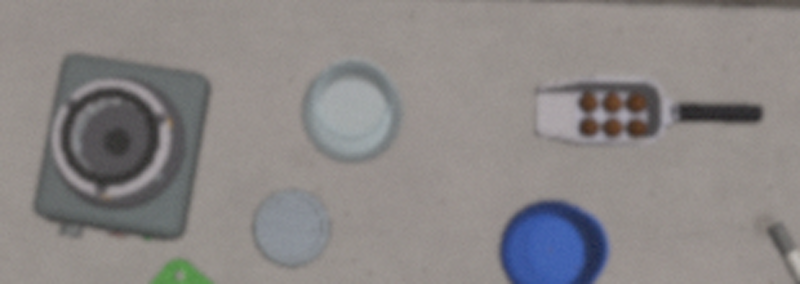

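View pics/scene0c.png

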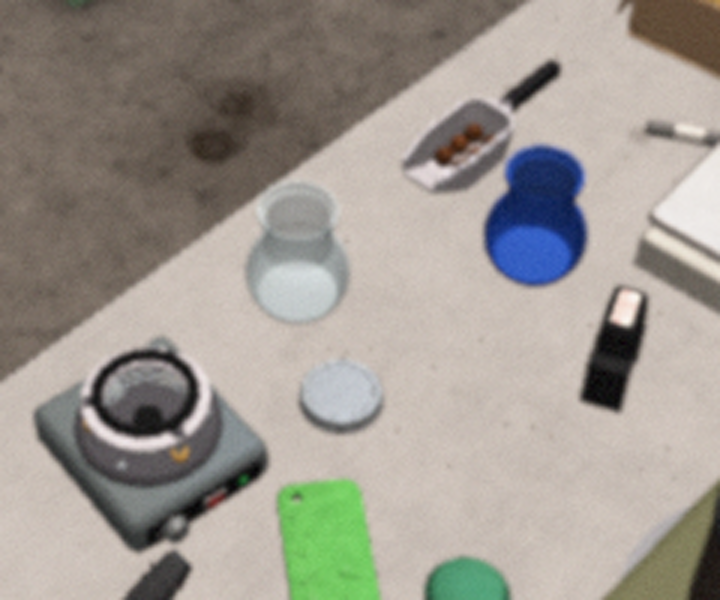

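```bash
cat >> h.py <<'E'
from scipy.spatial.transform import Rotation as R
def toolR(tilt, yaw=0.):
    # tool x=+y world, y=+x world, z down; tilt>0: fingers lean toward +y(world, before yaw); yaw about world z (rad), tilt deg
    B=np.column_stack([[0,1,0],[1,0,0],[0,0,-1.]])
    return R.from_euler('z',yaw)*R.from_euler('x',tilt,degrees=True)*R.from_matrix(B)
def delta(p,Rt,p0=None,R0=None):
    s=r.get_state(); p0=s['tool_pos'] if p0 is None else p0; R0=R.from_quat(s['eef_rot']) if R0 is None else R0
    d=R0.inv().apply(np.array(p)-p0)/.06; a=np.degrees((R0.inv()*Rt).as_rotvec())/6
    return np.round(d,3),np.round(a,3)
E
python3 - <<'E'
from h import *
print(toolR(30).as_matrix().round(2))
print(delta([.48,-.25,.27],toolR(0)))
E
```

```text
[[ 0.    1.    0.  ]
 [ 0.87  0.    0.5 ]
 [ 0.5   0.   -0.87]]
(array([ 6.068, -3.735, -0.11 ]), array([-1.200e-02, -7.000e-03, -1.163e+01]))
```

>>> {"fn": "servo_tool", "kwargs": {
  "deltas": [
    {"dx": 0.75, "dy": -0.47, "az": -1.45, "hand": 88},
    {"dx": 1.5, "dy": -0.93, "az": -2.9, "hand": 88},
    {"dx": 2.3, "dy": -1.4, "az": -4.4, "hand": 88},
    {"dx": 3.0, "dy": -1.87, "az": -5.8, "hand": 88},
    {"dx": 3.8, "dy": -2.33, "az": -7.3, "hand": 88},
    {"dx": 4.5, "dy": -2.8, "az": -8.7, "hand": 88},
    {"dx": 5.3, "dy": -3.27, "az": -10.2, "hand": 88},
    {"dx": 6.07, "dy": -3.73, "dz": -0.11, "az": -11.6, "hand": 88},
    {"dx": 6.07, "dy": -3.73, "dz": -0.11, "az": -11.6, "hand": 88},
    {"dx": 6.07, "dy": -3.73, "dz": -0.11, "az": -11.6, "hand": 88}
  ]
}}

```text
schema error: expected keys dx, dy, dz, ax, ay, az, hand
```

```bash
python3 - <<'E'
from h import *
s=r.get_state(); print(s['clock'],s['tool_pos'],s['q'].round(2),s['contact_force']); snap('wrist','w1')
E
```

```text
0.15 [ 0.21578559 -0.58611278  0.26311026] [ 1.25  0.69 -0.19  1.57  0.16  0.9  -0.22] [-0.183769    0.74268024 -0.72156192]
```

View pics/w1.png

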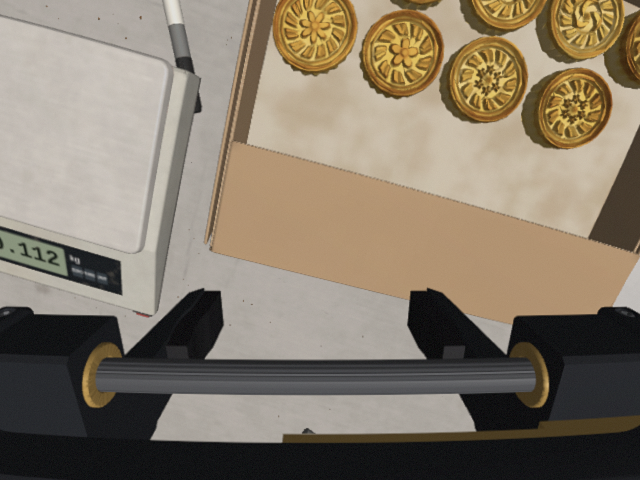

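The call was refused because every row needs all the keys, so the arm hasn't moved and the picture is unchanged.

>>> {"fn": "servo_tool", "kwargs": {
  "deltas": [
    {"dx": 0.75, "dy": -0.47, "dz": 0, "ax": 0, "ay": 0, "az": -1.45, "hand": 88},
    {"dx": 1.5, "dy": -0.93, "dz": 0, "ax": 0, "ay": 0, "az": -2.9, "hand": 88},
    {"dx": 2.3, "dy": -1.4, "dz": 0, "ax": 0, "ay": 0, "az": -4.4, "hand": 88},
    {"dx": 3.0, "dy": -1.87, "dz": 0, "ax": 0, "ay": 0, "az": -5.8, "hand": 88},
    {"dx": 3.8, "dy": -2.33, "dz": 0, "ax": 0, "ay": 0, "az": -7.3, "hand": 88},
    {"dx": 4.5, "dy": -2.8, "dz": 0, "ax": 0, "ay": 0, "az": -8.7, "hand": 88},
    {"dx": 5.3, "dy": -3.27, "dz": 0, "ax": 0, "ay": 0, "az": -10.2, "hand": 88},
    {"dx": 6.07, "dy": -3.73, "dz": -0.11, "ax": 0, "ay": 0, "az": -11.6, "hand": 88},
    {"dx": 6.07, "dy": -3.73, "dz": -0.11, "ax": 0, "ay": 0, "az": -11.6, "hand": 88},
    {"dx": 6.07, "dy": -3.73, "dz": -0.11, "ax": 0, "ay": 0, "az": -11.6, "hand": 88}
  ]
}}

```text
clock: 1.45
tool_pos: [0.4797, -0.2514, 0.27]
eef_rot: [0.709, 0.706, -0.001, -0.0]
contact_force: [-0.2, -0.2, -1.1]
opening: 0.997
```

```bash
python3 - <<'E'
from h import *
s=r.get_state(); print(s['clock'],s['tool_pos'],s['q'].round(2),s['contact_force']); snap('wrist','w2')
E
```

```text
1.45 [ 0.47970088 -0.25137508  0.27000634] [ 0.71  0.61 -0.51  1.8   0.39  0.84  0.  ] [-0.2369853  -0.19307052 -1.05852218]
```

View pics/w2.png

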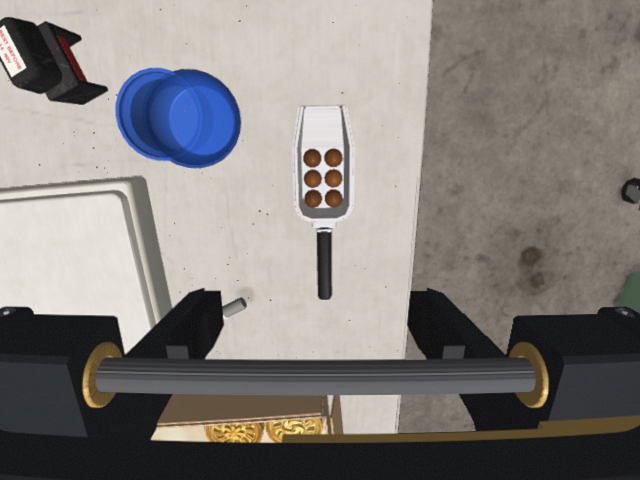

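The wrist view shows the scoop's lip at (322,106) and its handle from (323,230) to (324,298). All six chestnuts are in it.

```bash
python3 - <<'E'
from h import *
def dark(f,box):
    p=load(f)[0]; a,b,c,d=box; m=(p[b:d,a:c].max(2)<75).astype(np.uint8)
    cs,_=cv2.findContours(m,cv2.RETR_EXTERNAL,cv2.CHAIN_APPROX_NONE); k=max(cs,key=cv2.contourArea)
    (x,y),wh,an=cv2.minAreaRect(k); bx=cv2.boxPoints(((x,y),wh,an)); 
    # long-axis ends
    e=[(bx[i]+bx[(i+1)%4])/2 for i in range(4)]; L=[np.linalg.norm(e[i]-[x,y]) for i in range(4)]
    i=int(np.argmax(L)); o=np.array([a,b]); return np.array([x,y])+o,e[i]+o,e[(i+2)%4]+o,wh
W=dark('w2',(300,218,350,302)); T=dark('top0',(436,225,482,242)); S=dark('scene0',(372,168,400,190))
print(W,T,S)
for c in (W,T,S): print(c[0])
print('mid tri WT',tri(('w2',*W[0]),('top0',*T[0])),'\nWTS',tri(('w2',*W[0]),('top0',*T[0]),('scene0',*S[0])))
for e in (W[1],W[2]): print('end',plane('w2',*e,.036).round(4), plane('w2',*e,.045).round(4))
for uv in [(300,106),(322,106),(344,106)]: print('lip',plane('w2',*uv,.026).round(4),dep('w2',*uv).round(4))
for v in (240,260,285): print(dep('w2',324,v).round(4))
# jar in top: contour of belly
E
```

```text
(array([323.5, 265. ]), array([323.5, 232. ]), array([323.5, 298. ]), (66.0, 13.0)) (array([458.5, 233.5]), array([474. , 233.5]), array([443. , 233.5]), (5.0, 31.0)) (array([387.3538475 , 177.66923046]), array([379.84231043, 183.51153755]), array([394.86538315, 171.82692361]), (4.472995281219482, 19.032155990600586))
[323.5 265. ]
[458.5 233.5]
[387.3538475  177.66923046]
mid tri WT (array([ 0.48930354, -0.30765955,  0.04172569]), [np.float64(0.0015800323120426483), np.float64(0.0015800323120426945)]) 
WTS (array([ 0.48922004, -0.31080648,  0.03453405]), [np.float64(0.0019186685817900383), np.float64(0.0019826561622266273), np.float64(0.001983221425888845)])
end [ 0.4888 -0.2708  0.036 ] [ 0.4886 -0.2684  0.045 ]
end [ 0.489  -0.3481  0.036 ] [ 0.4888 -0.3437  0.045 ]
lip [ 0.4655 -0.1438  0.026 ] [ 0.4661 -0.1451  0.0404]
lip [ 0.4873 -0.144   0.026 ] [ 0.4873 -0.1441  0.027 ]
lip [ 0.5091 -0.144   0.026 ] [ 0.508  -0.1453  0.0405]
[ 0.4891 -0.2773  0.0441]
[ 0.4892 -0.2992  0.0449]
[ 0.4893 -0.3281  0.045 ]
```

```bash
python3 - <<'E'
from h import *
for n,uv in {'pen':(236,303),'pen2':(243,296),'scale':(135,185),'scalein':(100,230),'box':(325,398),'blue':(130,100)}.items(): print(n,dep('w2',*uv).round(3))
g=np.array([.489,-.291,.036]); T=toolR(35); z=T.as_matrix()[:,2]
tcp=g-.006*z
for nm,p in (('above',tcp+[0,0,.08]),('grasp',tcp)): print(nm,p.round(4),delta(p,T))
print(delta(tcp,T,tcp+[0,0,.08],T))
E
```

```text
pen [ 0.383 -0.366  0.013]
pen2 [ 0.389 -0.363  0.   ]
scale [ 0.292 -0.219  0.035]
scalein [ 0.267 -0.259  0.069]
box [ 0.491 -0.476  0.049]
blue [ 0.337 -0.144  0.108]
above [ 0.489  -0.2944  0.1209] (array([-0.702,  0.172,  2.484]), array([ 2.000e-03,  5.843e+00, -6.100e-02]))
grasp [ 0.489  -0.2944  0.0409] (array([-0.701,  0.174,  3.817]), array([ 2.000e-03,  5.843e+00, -6.100e-02]))
(array([-0.765,  0.   ,  1.092]), array([0., 0., 0.]))
```

>>> {"fn": "servo_tool", "kwargs": {
  "deltas": [
    {"dx": -0.15, "dy": 0.05, "dz": 0.5, "ax": 0, "ay": 1.4, "az": 0, "hand": 44},
    {"dx": -0.35, "dy": 0.1, "dz": 1.2, "ax": 0, "ay": 2.9, "az": 0, "hand": 44},
    {"dx": -0.5, "dy": 0.15, "dz": 1.9, "ax": 0, "ay": 4.4, "az": 0, "hand": 44},
    {"dx": -0.7, "dy": 0.172, "dz": 2.48, "ax": 0, "ay": 5.84, "az": -0.06, "hand": 44},
    {"dx": -0.7, "dy": 0.172, "dz": 2.48, "ax": 0, "ay": 5.84, "az": -0.06, "hand": 44},
    {"dx": -0.7, "dy": 0.172, "dz": 2.48, "ax": 0, "ay": 5.84, "az": -0.06, "hand": 44}
  ]
}}

```text
clock: 2.25
tool_pos: [0.4909, -0.2923, 0.1231]
eef_rot: [0.673, 0.676, 0.213, -0.212]
contact_force: [0.7, -0.1, 0.9]
opening: 0.493
```

```bash
python3 - <<'E'
from h import *
s=r.get_state(); print(s['clock'],s['tool_pos'],s['q'].round(2),s['contact_force']); snap('wrist','w3')
g=np.array([.489,-.291,.036]); T=toolR(35); z=T.as_matrix()[:,2]
print(delta(g-.006*z,T))
E
```

```text
2.25 [ 0.49089026 -0.2923142   0.12313617] [ 1.05  1.1  -0.73  1.5   0.15  1.04  0.45] [ 0.68029621 -0.0559592   0.88137447]
(array([-0.835, -0.055,  1.121]), array([0.019, 0.019, 0.063]))
```

View pics/w3.png

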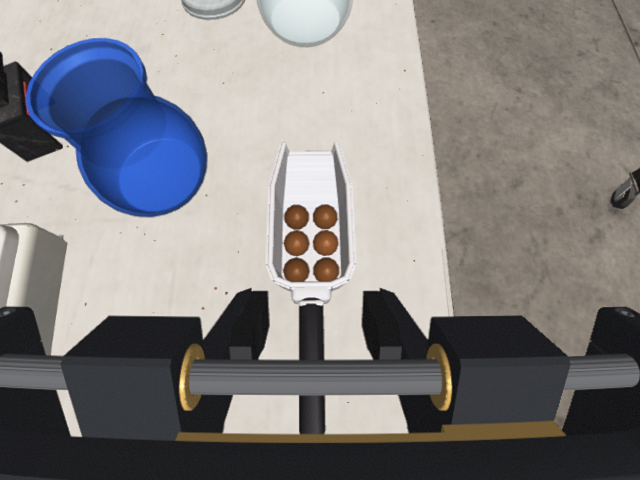

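The handle at (311,340) is centred between the fingers. Before descending I'll triangulate the lip and handle from the two wrist views.

```bash
python3 - <<'E'
from h import *
print(tri(('w2',322,106),('w3',312,152)))
print(tri(('w2',323.5,231),('w3',311.5,303)))
E
```

```text
(array([ 0.48819173, -0.14388907,  0.02555361]), [np.float64(0.0008872263757558667), np.float64(0.0008872263757557285)])
(array([ 0.48900834, -0.26735501,  0.04462823]), [np.float64(0.00042195645120932427), np.float64(0.00042195645120926583)])
```

>>> {"fn": "servo_tool", "kwargs": {
  "deltas": [
    {"dx": -0.28, "dy": -0.04, "dz": 0.38, "ax": 0, "ay": 0, "az": 0, "hand": 44},
    {"dx": -0.56, "dy": -0.05, "dz": 0.76, "ax": 0, "ay": 0, "az": 0, "hand": 44},
    {"dx": -0.83, "dy": -0.05, "dz": 1.12, "ax": 0, "ay": 0, "az": 0, "hand": 44},
    {"dx": -0.83, "dy": -0.05, "dz": 1.12, "ax": 0, "ay": 0, "az": 0, "hand": 44},
    {"dx": -0.83, "dy": -0.05, "dz": 1.12, "ax": 0, "ay": 0, "az": 0, "hand": 44}
  ]
}}

```text
clock: 2.92
tool_pos: [0.4895, -0.2947, 0.0412]
eef_rot: [0.673, 0.677, 0.213, -0.21]
contact_force: [-0.6, -0.0, 0.8]
opening: 0.498
```

```bash
python3 - <<'E'
from h import *
s=r.get_state(); print(s['clock'],s['tool_pos'],s['q'].round(2),s['contact_force']); 
print('grasp pt',s['tool_pos']+.006*R.from_quat(s['eef_rot']).as_matrix()[:,2])
E
```

```text
2.925 [ 0.48949682 -0.29474958  0.04124273] [ 1.03  1.22 -0.7   1.49  0.2   0.94  0.48] [-0.60935155 -0.03369274  0.78387045]
grasp pt [ 0.48950944 -0.29131902  0.03632023]
```

Both heights match: lip z 0.0256 (expected 0.026), handle top 0.0446 (expected 0.045). Now I'll close with 60 N.

>>> {"fn": "servo_tool", "kwargs": {
  "deltas": [
    {"dx": 0, "dy": 0, "dz": 0, "ax": 0, "ay": 0, "az": 0, "hand": 8},
    {"dx": 0, "dy": 0, "dz": 0, "ax": 0, "ay": 0, "az": 0, "hand": 8},
    {"dx": 0, "dy": 0, "dz": 0, "ax": 0, "ay": 0, "az": 0, "hand": 8},
    {"dx": 0, "dy": 0, "dz": 0, "ax": 0, "ay": 0, "az": 0, "hand": 8},
    {"dx": 0, "dy": 0, "dz": 0, "ax": 0, "ay": 0, "az": 0, "hand": 8}
  ],
  "newtons": 60
}}

```text
clock: 3.55
tool_pos: [0.488, -0.2951, 0.0382]
eef_rot: [0.673, 0.675, 0.213, -0.212]
contact_force: [0.4, -0.4, 2.7]
opening: 0.17
```

```bash
python3 - <<'E'
from h import *
T=R.from_quat(r.get_state()['eef_rot'])
p=r.get_state()['tool_pos']; print(delta(p+[0,0,.06],T), r.get_state()['opening']*88)
E
```

```text
(array([ 0.574,  0.002, -0.819]), array([0., 0., 0.])) 14.9592285847722
```

>>> {"fn": "servo_tool", "kwargs": {
  "deltas": [
    {"dx": 0.1, "dy": 0, "dz": -0.14, "ax": 0, "ay": 0.1, "az": 0, "hand": 8},
    {"dx": 0.25, "dy": 0, "dz": -0.35, "ax": 0, "ay": 0.3, "az": 0, "hand": 8},
    {"dx": 0.42, "dy": 0, "dz": -0.6, "ax": 0, "ay": 0.6, "az": 0, "hand": 8},
    {"dx": 0.57, "dy": 0, "dz": -0.82, "ax": 0, "ay": 0.8, "az": 0, "hand": 8},
    {"dx": 0.57, "dy": 0, "dz": -0.82, "ax": 0, "ay": 0.8, "az": 0, "hand": 8},
    {"dx": 0.57, "dy": 0, "dz": -0.82, "ax": 0, "ay": 0.8, "az": 0, "hand": 8}
  ]
}}

```text
clock: 4.3
tool_pos: [0.4873, -0.2951, 0.0975]
eef_rot: [0.664, 0.666, 0.241, -0.241]
contact_force: [-0.8, 0.3, -2.1]
opening: 0.17
```

```bash
python3 - <<'E'
from h import *
s=r.get_state(); print(s['clock'],s['tool_pos'],s['q'].round(2),s['contact_force']); snap('wrist','w4');snap('scene','s4')
p=load('s4')[0][120:330,210:450,::-1];cv2.imwrite('pics/s4c.png',cv2.resize(p,None,fx=3,fy=3)[:600])
E
```

```text
4.3 [ 0.48733734 -0.29511879  0.09753737] [ 1.07  1.18 -0.75  1.45  0.13  1.08  0.49] [-0.77205443  0.33817083 -2.13972757]
```

View pics/w4.png

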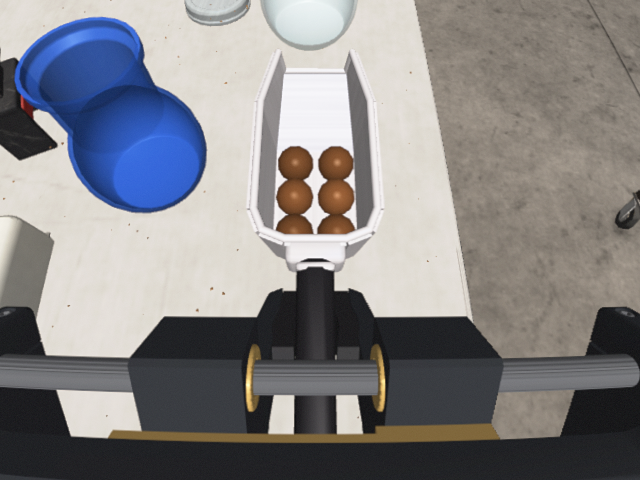

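View pics/s4c.png

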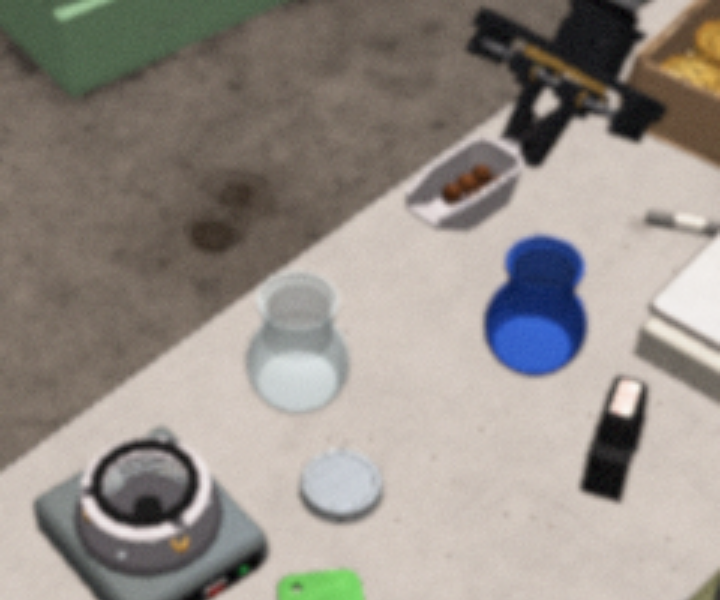

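The scoop is held steady with all six nuts in it and the lip at (317,71). Next I'll work out the lip in the tool frame, then locate the jar.

```bash
python3 - <<'E'
from h import *
s=r.get_state(); T=R.from_quat(s['eef_rot']); p=s['tool_pos']
L=dep('w4',317,73); print('lip world',L, 'tool',T.inv().apply(L-p))
q0=R.from_quat([.673,.675,.213,-.212]); print('kin tool',q0.inv().apply(np.array([.488,-.144,.026])-[.488,-.2951,.0382]))
print('tilt',np.degrees(np.arctan2(T.as_matrix()[1,2],-T.as_matrix()[2,2])))
# jar top view: depth-based mask? edges; use hough circle
g=cv2.GaussianBlur(cv2.cvtColor(load('top0')[0],cv2.COLOR_RGB2GRAY),(0,0),1)[200:270,280:350]
big=cv2.resize(g,None,fx=6,fy=6,interpolation=cv2.INTER_CUBIC)
c=cv2.HoughCircles(big,cv2.HOUGH_GRADIENT_ALT,1,60,param1=60,param2=.3,minRadius=60,maxRadius=170); print(c)
cv2.imwrite('pics/jart.png',cv2.resize(big,None,fx=1.4,fy=1.4))
print(delta(p+[0,.10,.13],toolR(45)))
E
```

```text
lip world [ 0.48867982 -0.14606737  0.09533034] tool [0.11292866 0.00189969 0.09683568]
kin tool [0.11677872 0.00031669 0.09665755]
tilt 39.85254043379375
None
(array([ 2.668,  0.007, -0.595]), array([-0.015,  0.858,  0.029]))
```

View pics/jart.png

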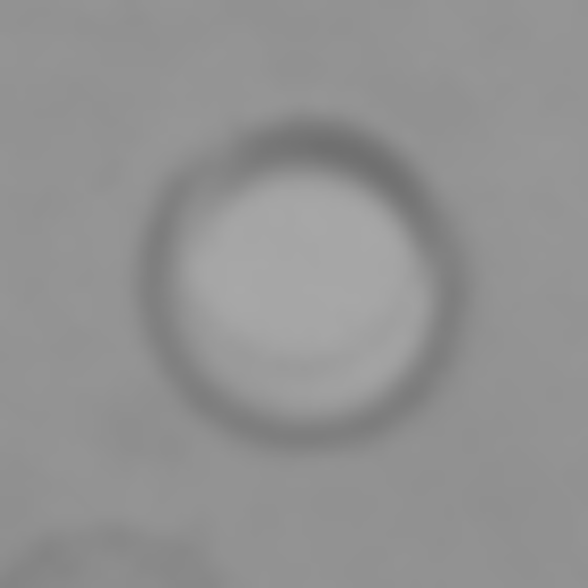

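>>> {"fn": "servo_tool", "kwargs": {
  "deltas": [
    {"dx": 0.25, "dy": 0, "dz": -0.07, "ax": 0, "ay": 0, "az": 0, "hand": 8},
    {"dx": 0.65, "dy": 0, "dz": -0.15, "ax": 0, "ay": 0, "az": 0, "hand": 8},
    {"dx": 1.1, "dy": 0, "dz": -0.25, "ax": 0, "ay": 0, "az": 0, "hand": 8},
    {"dx": 1.6, "dy": 0, "dz": -0.35, "ax": 0, "ay": 0, "az": 0, "hand": 8},
    {"dx": 2.1, "dy": 0, "dz": -0.45, "ax": 0, "ay": 0, "az": 0, "hand": 8},
    {"dx": 2.45, "dy": 0, "dz": -0.55, "ax": 0, "ay": 0, "az": 0, "hand": 8},
    {"dx": 2.67, "dy": 0, "dz": -0.6, "ax": 0, "ay": 0, "az": 0, "hand": 8},
    {"dx": 2.67, "dy": 0, "dz": -0.6, "ax": 0, "ay": 0, "az": 0, "hand": 8},
    {"dx": 2.67, "dy": 0, "dz": -0.6, "ax": 0, "ay": 0, "az": 0, "hand": 8}
  ]
}}

```text
clock: 5.52
tool_pos: [0.4868, -0.196, 0.2272]
eef_rot: [0.664, 0.665, 0.241, -0.241]
contact_force: [-1.0, 0.2, -2.4]
opening: 0.173
```

```bash
python3 - <<'E'
from h import *
s=r.get_state(); print(s['clock'],s['tool_pos'],s['q'].round(2),s['contact_force']); snap('wrist','w5')
print(plane('top0',316.1,233.9,.04))
E
```

```text
5.525 [ 0.48682141 -0.19603648  0.22721083] [ 1.03  0.95 -0.84  1.64  0.01  1.04  0.35] [-0.96077255  0.16860133 -2.40460102]
[0.48086209 0.02027353 0.04      ]
```

View pics/w5.png

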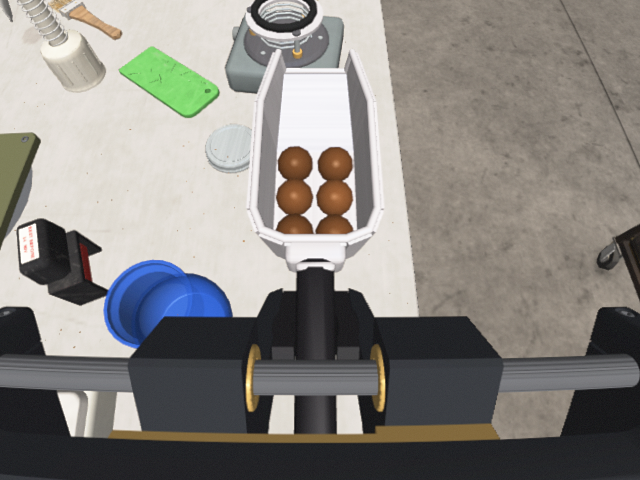

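The held scoop hides the jar here, so I'll shift sideways to see it.

>>> {"fn": "servo_tool", "kwargs": {
  "deltas": [
    {"dx": 0, "dy": -0.3, "dz": 0, "ax": 0, "ay": 0, "az": 0, "hand": 8},
    {"dx": 0, "dy": -0.8, "dz": 0, "ax": 0, "ay": 0, "az": 0, "hand": 8},
    {"dx": 0, "dy": -1.4, "dz": 0, "ax": 0, "ay": 0, "az": 0, "hand": 8},
    {"dx": 0, "dy": -1.7, "dz": 0, "ax": 0, "ay": 0, "az": 0, "hand": 8},
    {"dx": 0, "dy": -1.8, "dz": 0, "ax": 0, "ay": 0, "az": 0, "hand": 8},
    {"dx": 0, "dy": -1.8, "dz": 0, "ax": 0, "ay": 0, "az": 0, "hand": 8}
  ]
}}

```text
clock: 6.32
tool_pos: [0.3796, -0.1958, 0.2277]
eef_rot: [0.664, 0.666, 0.242, -0.24]
contact_force: [-0.0, -0.6, -2.4]
opening: 0.169
```

```bash
python3 - <<'E'
from h import *
s=r.get_state(); print(s['clock'],s['tool_pos'],s['q'].round(2)); snap('wrist','w6')
p=load('scene0')[0][200:270,280:340,::-1];cv2.imwrite('pics/s0j.png',cv2.resize(p,None,fx=8,fy=8,interpolation=cv2.INTER_CUBIC))
E
```

```text
6.325 [ 0.37957592 -0.19583376  0.22770297] [ 1.2   0.88 -0.87  1.89  0.02  0.94  0.43]
```

View pics/w6.png

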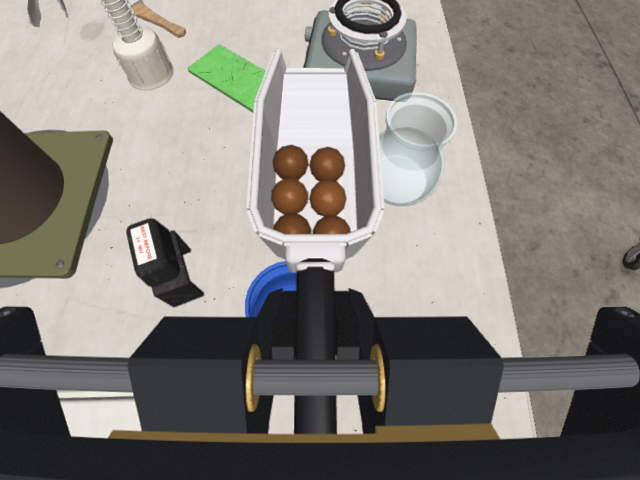

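View pics/s0j.png

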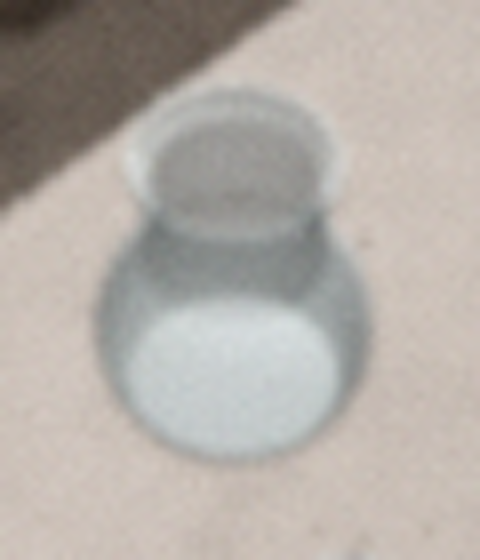

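```bash
python3 - <<'E'
from h import *
p=load('w6')[0][85:210,375:465,::-1];cv2.imwrite('pics/w6j.png',cv2.resize(p,None,fx=4.8,fy=4.8,interpolation=cv2.INTER_CUBIC))
p=load('w6')[0][0:100,300:420,::-1];cv2.imwrite('pics/w6s.png',cv2.resize(p,None,fx=6,fy=6,interpolation=cv2.INTER_CUBIC))
E
```

```text
(no output)
```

View pics/w6j.png

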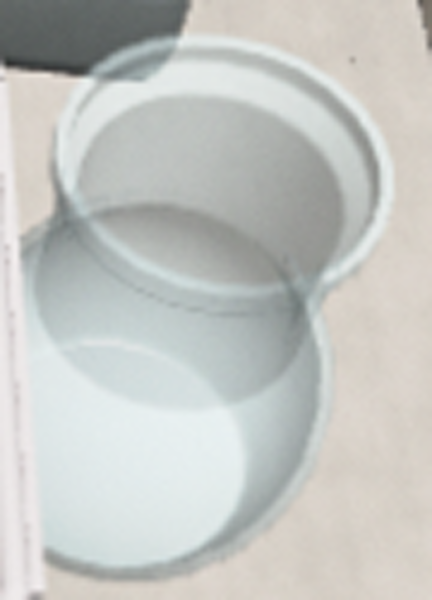

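View pics/w6s.png

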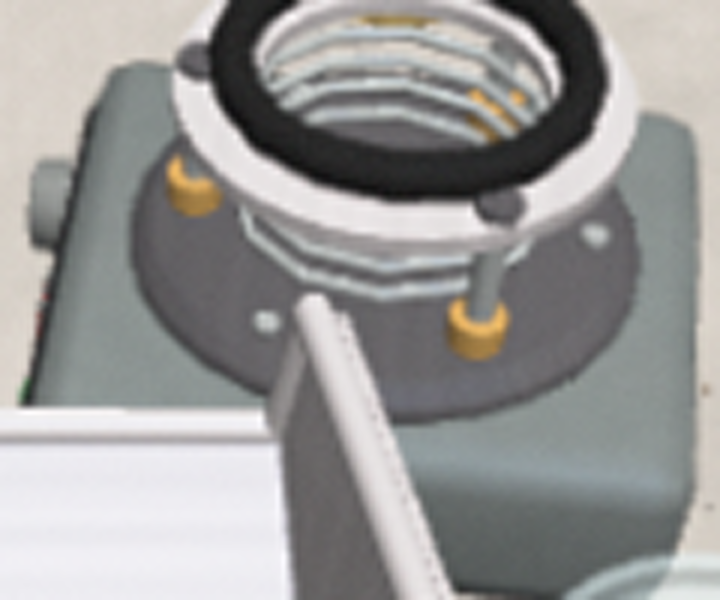

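```bash
cat >> h.py <<'E'
def circ(P):
    P=np.array(P)[:,:2]; A=np.c_[2*P,np.ones(len(P))]; c=np.linalg.lstsq(A,(P**2).sum(1),rcond=None)[0]
    return c[:2],np.sqrt(c[2]+c[:2]@c[:2])
E
python3 - <<'E'
from h import *
pts=np.array([(57,135),(66,100),(100,60),(150,40),(200,37),(260,50),(320,88),(370,145),(392,195)])/4.8+[375,85]
for z in (.108,.118,.128): print(z,circ([plane('w6',*q,z) for q in pts]))
q=np.array((236,162))/8+[280,200]
c6=np.array([222,168])/4.8+[375,85]
print('tri',tri(('scene0',*q),('w6',*c6)),plane('scene0',*q,.118))
# scene rim upper arc
ps=np.array([(124,160),(130,130),(160,100),(200,87),(240,85),(290,95),(330,125),(348,160)])/8+[280,200]
print(circ([plane('scene0',*a,.118) for a in ps]))
print('belly top',plane('top0',316.1,233.9,.04))
# depth edge check
d=load('top0')[1]
E
```

```text
0.108 (array([0.48372984, 0.02892566]), np.float64(0.03417635844970047))
0.118 (array([0.47975633, 0.01959786]), np.float64(0.03286799268355168))
0.128 (array([0.47578283, 0.01027007]), np.float64(0.031559626917408816))
tri (array([0.48009681, 0.02033544, 0.11435343]), [np.float64(0.0017524469237328445), np.float64(0.0017524469237328074)]) [0.4756419  0.02312326 0.118     ]
(array([0.47554929, 0.02432111]), np.float64(0.03503089733808136))
belly top [0.48086209 0.02027353 0.04      ]
```

Jar axis is at about (0.480, 0.020), and the mouth triangulates at 0.114–0.118 m, as expected. Next I'll compute the pour waypoints.

```bash
cat >> h.py <<'E'
LT=np.array([.115,.001,.0967])
def pour(way,p0=None,R0=None):
    for lip,th in way:
        T=toolR(35.1-th); p=np.array(lip)-T.apply(LT); d,a=delta(p,T,p0,R0); print(th,p.round(3),d.round(2),a.round(2))
E
python3 - <<'E'
from h import *
pour([((.40,-.04,.19),-3),((.44,-.03,.17),0),((.47,-.02,.15),5),((.480,-.008,.140),14)])
T=toolR(35.1-14);p0=np.array([.48,-.008,.14])-T.apply(LT)
print();pour([((.48,-.004,.134),20),((.48,-.002,.13),27),((.48,0,.128),34),((.48,0,.127),40),((.48,0,.126),47),((.48,0,.126),54),((.48,.001,.126),62),((.48,.002,.126),70),((.48,.002,.126),78),((.48,.002,.126),86)],p0,T)
E
```

```text
-3 [ 0.399 -0.19   0.195] [-0.28  0.31  0.48] [ 0.01 -0.29  0.03]
0 [ 0.439 -0.18   0.183] [-0.28  0.98  0.75] [ 0.01 -0.79  0.03]
5 [ 0.469 -0.168  0.176] [-0.2   1.48  0.96] [ 0.01 -1.62  0.03]
14 [ 0.479 -0.15   0.189] [0.16 1.65 0.99] [ 0.01 -3.12  0.03]

20 [ 0.479 -0.14   0.197] [ 0.2   0.   -0.07] [ 0. -1.  0.]
27 [ 0.479 -0.129  0.21 ] [ 0.44  0.   -0.2 ] [ 0.   -2.17  0.  ]
34 [ 0.479 -0.117  0.222] [ 0.72  0.   -0.32] [ 0.   -3.33  0.  ]
40 [ 0.479 -0.106  0.233] [ 0.95  0.   -0.43] [ 0.   -4.33  0.  ]
47 [ 0.479 -0.093  0.244] [ 1.23  0.   -0.52] [ 0.  -5.5  0. ]
54 [ 0.479 -0.077  0.255] [ 1.52  0.   -0.59] [ 0.   -6.67  0.  ]
62 [ 0.479 -0.058  0.264] [ 1.89  0.   -0.62] [ 0. -8.  0.]
70 [ 0.479 -0.037  0.271] [ 2.25  0.   -0.6 ] [ 0.   -9.33  0.  ]
78 [ 0.479 -0.016  0.275] [ 2.6   0.   -0.54] [  0.   -10.67   0.  ]
86 [0.479 0.005 0.276] [ 2.93  0.   -0.43] [  0. -12.   0.]
```

>>> {"fn": "servo_tool", "kwargs": {
  "deltas": [
    {"dx": -0.28, "dy": 0.31, "dz": 0.48, "ax": 0.01, "ay": -0.29, "az": 0.03, "hand": 8},
    {"dx": -0.28, "dy": 0.98, "dz": 0.75, "ax": 0.01, "ay": -0.79, "az": 0.03, "hand": 8},
    {"dx": -0.2, "dy": 1.48, "dz": 0.96, "ax": 0.01, "ay": -1.6, "az": 0.03, "hand": 8},
    {"dx": 0.0, "dy": 1.62, "dz": 0.98, "ax": 0.01, "ay": -2.4, "az": 0.03, "hand": 8},
    {"dx": 0.16, "dy": 1.65, "dz": 0.99, "ax": 0.01, "ay": -3.12, "az": 0.03, "hand": 8},
    {"dx": 0.16, "dy": 1.65, "dz": 0.99, "ax": 0.01, "ay": -3.12, "az": 0.03, "hand": 8},
    {"dx": 0.16, "dy": 1.65, "dz": 0.99, "ax": 0.01, "ay": -3.12, "az": 0.03, "hand": 8}
  ]
}}

```text
clock: 7.25
tool_pos: [0.4781, -0.1505, 0.1881]
eef_rot: [0.695, 0.695, 0.129, -0.13]
contact_force: [-0.4, 0.1, -2.4]
opening: 0.17
```

```bash
python3 - <<'E'
from h import *
s=r.get_state(); print(s['clock'],s['tool_pos'],s['q'].round(2)); snap('wrist','w7');snap('scene','s7')
T=R.from_quat(s['eef_rot']); print('lip',s['tool_pos']+T.apply(LT),dep('w7',317,73))
p=load('s7')[0][120:330,210:450,::-1];cv2.imwrite('pics/s7c.png',cv2.resize(p,None,fx=2.8,fy=2.8,interpolation=cv2.INTER_CUBIC))
E
```

```text
7.25 [ 0.47814247 -0.15046171  0.18808327] [ 0.8   0.8  -0.66  1.88  0.16  0.69  0.15]
lip [ 0.47912462 -0.00831355  0.13940243] [ 0.47988772 -0.009121    0.13697338]
```

View pics/w7.png

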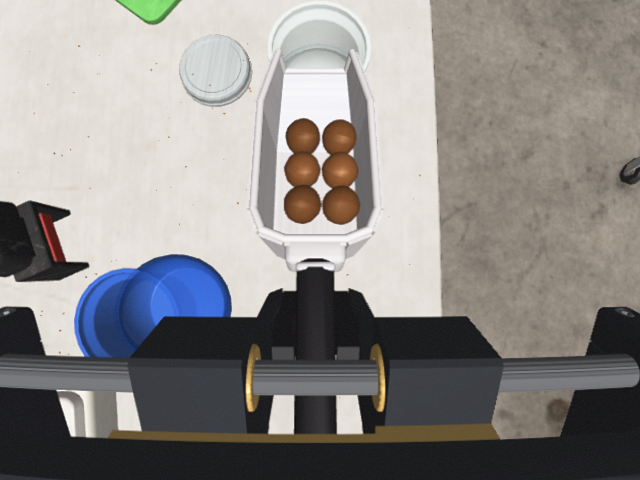

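View pics/s7c.png

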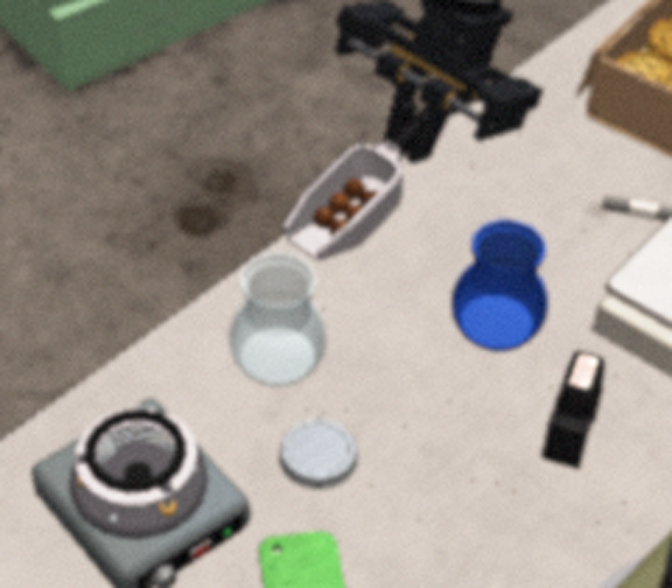

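The scoop's lip sits over the near edge of the mouth, and the jar rim spans columns 270–369. I'll refine the jar centre from this rim.

```bash
python3 - <<'E'
from h import *
pts=[(271,35),(278,22),(290,11),(305,4),(320,2),(335,4),(350,11),(363,24),(369,38)]
print(circ([plane('w7',*q,.118) for q in pts]))
p=load('w7')[0][0:80,255:385,::-1];cv2.imwrite('pics/w7j.png',cv2.resize(p,None,fx=6,fy=6,interpolation=cv2.INTER_CUBIC))
E
```

```text
(array([0.48181289, 0.0200471 ]), np.float64(0.03299834125993211))
```

View pics/w7j.png

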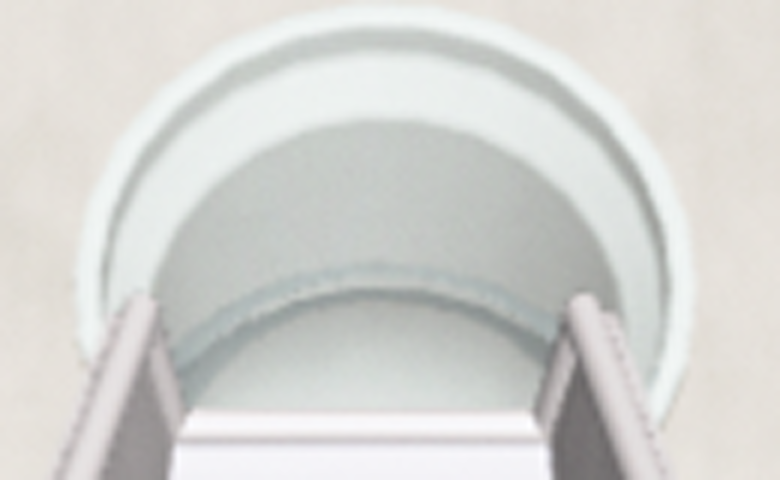

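>>> {"fn": "servo_tool", "kwargs": {
  "deltas": [
    {"dx": 0.2, "dy": 0.03, "dz": -0.08, "ax": 0, "ay": -1.0, "az": 0, "hand": 8},
    {"dx": 0.44, "dy": 0.03, "dz": -0.2, "ax": 0, "ay": -2.17, "az": 0, "hand": 8},
    {"dx": 0.72, "dy": 0.03, "dz": -0.33, "ax": 0, "ay": -3.33, "az": 0, "hand": 8},
    {"dx": 0.95, "dy": 0.03, "dz": -0.44, "ax": 0, "ay": -4.33, "az": 0, "hand": 8},
    {"dx": 1.23, "dy": 0.03, "dz": -0.53, "ax": 0, "ay": -5.5, "az": 0, "hand": 8},
    {"dx": 1.52, "dy": 0.03, "dz": -0.6, "ax": 0, "ay": -6.67, "az": 0, "hand": 8},
    {"dx": 1.89, "dy": 0.03, "dz": -0.63, "ax": 0, "ay": -8.0, "az": 0, "hand": 8},
    {"dx": 2.25, "dy": 0.03, "dz": -0.61, "ax": 0, "ay": -9.33, "az": 0, "hand": 8},
    {"dx": 2.25, "dy": 0.03, "dz": -0.61, "ax": 0, "ay": -9.33, "az": 0, "hand": 8}
  ]
}}

```text
clock: 8.48
tool_pos: [0.4808, -0.0316, 0.2694]
eef_rot: [0.671, 0.678, -0.211, 0.211]
contact_force: [-0.3, -0.8, -1.9]
opening: 0.17
```

```bash
python3 - <<'E'
from h import *
s=r.get_state(); print(s['clock'],s['tool_pos'],s['q'].round(2)); snap('wrist','w8');snap('scene','s8')
T=R.from_quat(s['eef_rot']); print('lip',s['tool_pos']+T.apply(LT))
p=load('s8')[0][120:330,210:450,::-1];cv2.imwrite('pics/s8c.png',cv2.resize(p,None,fx=2.8,fy=2.8,interpolation=cv2.INTER_CUBIC))
E
```

```text
8.475 [ 0.48084147 -0.03158382  0.26936978] [-0.39  0.6   0.02  2.    0.71  0.92 -0.91]
lip [0.48106406 0.00796586 0.12441233]
```

View pics/w8.png

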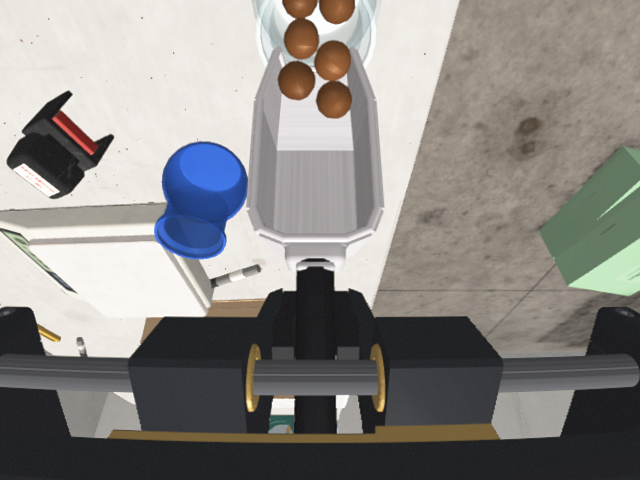

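View pics/s8c.png

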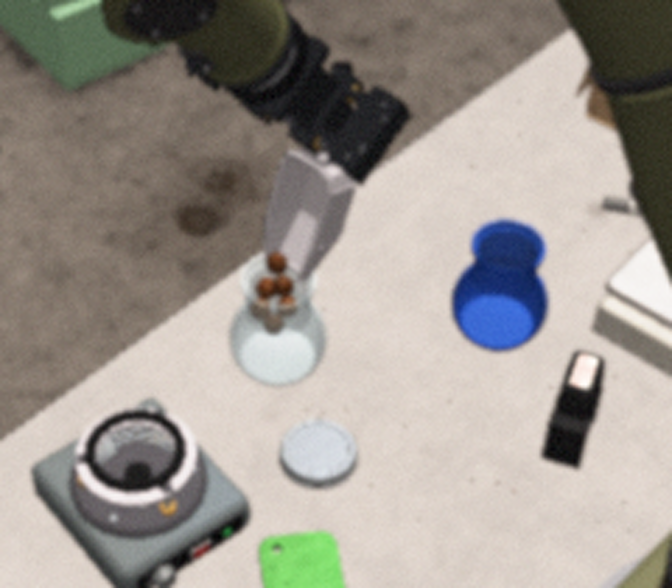

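The nuts are falling into the neck in both views. I'll hold and tilt a little further.

>>> {"fn": "servo_tool", "kwargs": {
  "deltas": [
    {"dx": 0, "dy": 0, "dz": 0, "ax": 0, "ay": 0, "az": 0, "hand": 8},
    {"dx": 0, "dy": 0, "dz": 0, "ax": 0, "ay": 0, "az": 0, "hand": 8},
    {"dx": 0, "dy": 0, "dz": 0, "ax": 0, "ay": 0, "az": 0, "hand": 8},
    {"dx": 0, "dy": 0, "dz": 0, "ax": 0, "ay": 0, "az": 0, "hand": 8}
  ]
}}

```text
clock: 9.07
tool_pos: [0.4799, -0.0375, 0.2715]
eef_rot: [0.675, 0.675, -0.212, 0.212]
contact_force: [-0.0, 0.5, -1.5]
opening: 0.169
```

```bash
python3 - <<'E'
from h import *
s=r.get_state(); print(s['clock'],s['tool_pos'],s['q'].round(2)); snap('wrist','w9');snap('scene','s9')
T=R.from_quat(s['eef_rot']); print('lip',s['tool_pos']+T.apply(LT),T.as_matrix()[:,2])
p=load('s9')[0][120:330,210:450,::-1];cv2.imwrite('pics/s9c.png',cv2.resize(p,None,fx=2.8,fy=2.8,interpolation=cv2.INTER_CUBIC))
E
```

```text
9.075 [ 0.47985299 -0.03746617  0.27149878] [-0.38  0.6   0.03  2.    0.71  0.92 -0.91]
lip [0.48081735 0.00165158 0.1264272 ] [-5.44726198e-04 -5.71426434e-01 -8.20653114e-01]
```

View pics/w9.png

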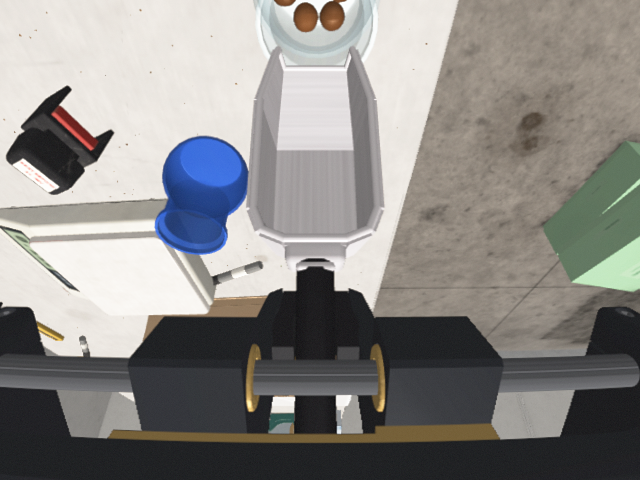

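View pics/s9c.png

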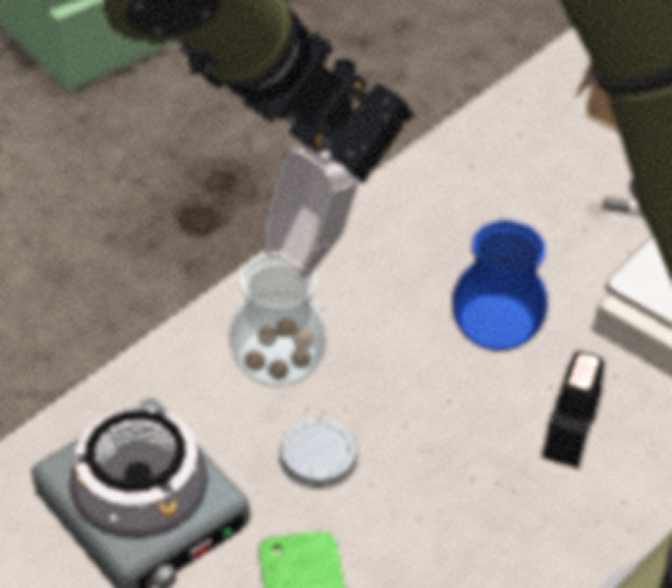

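All six chestnuts are in the jar's belly and the scoop is empty. Next I'll retract and set the scoop back where it stood.

```bash
python3 - <<'E'
from h import *
for p,t in [((.48,-.05,.30),-34.9),((.481,-.075,.315),-32),((.482,-.11,.30),-24),((.483,-.14,.29),-15),((.484,-.17,.27),-6),((.485,-.20,.25),3),((.486,-.23,.22),12),((.487,-.26,.19),21),((.488,-.28,.16),30),((.488,-.293,.13),35.1)]:
    d,a=delta(p,toolR(t)); print(t,d.round(2),a.round(2))
E
```

```text
-34.9 [-0.45  0.   -0.27] [-0.   -0.01  0.  ]
-32 [-0.93  0.02 -0.24] [-0.    0.48  0.  ]
-24 [-1.27  0.04  0.3 ] [-0.    1.81  0.  ]
-15 [-1.58  0.05  0.73] [-0.    3.31  0.  ]
-6 [-1.8   0.07  1.28] [-0.    4.81  0.  ]
3 [-2.02  0.08  1.84] [-0.    6.31  0.  ]
12 [-2.15  0.1   2.54] [-0.    7.81  0.  ]
21 [-2.27  0.12  3.24] [-0.    9.31  0.  ]
30 [-2.26  0.14  3.84] [-0.   10.81  0.  ]
35.1 [-2.15  0.14  4.37] [-0.   11.66  0.  ]
```

>>> {"fn": "servo_tool", "kwargs": {
  "deltas": [
    {"dx": -0.45, "dy": 0, "dz": -0.27, "ax": 0, "ay": 0, "az": 0, "hand": 8},
    {"dx": -0.93, "dy": 0.02, "dz": -0.24, "ax": 0, "ay": 0.48, "az": 0, "hand": 8},
    {"dx": -1.27, "dy": 0.04, "dz": 0.3, "ax": 0, "ay": 1.81, "az": 0, "hand": 8},
    {"dx": -1.58, "dy": 0.05, "dz": 0.73, "ax": 0, "ay": 3.31, "az": 0, "hand": 8},
    {"dx": -1.8, "dy": 0.07, "dz": 1.28, "ax": 0, "ay": 4.81, "az": 0, "hand": 8},
    {"dx": -2.02, "dy": 0.08, "dz": 1.84, "ax": 0, "ay": 6.31, "az": 0, "hand": 8},
    {"dx": -2.15, "dy": 0.1, "dz": 2.54, "ax": 0, "ay": 7.81, "az": 0, "hand": 8},
    {"dx": -2.27, "dy": 0.12, "dz": 3.24, "ax": 0, "ay": 9.31, "az": 0, "hand": 8},
    {"dx": -2.26, "dy": 0.14, "dz": 3.84, "ax": 0, "ay": 10.81, "az": 0, "hand": 8},
    {"dx": -2.15, "dy": 0.14, "dz": 4.37, "ax": 0, "ay": 11.66, "az": 0, "hand": 8}
  ]
}}

```text
clock: 10.42
tool_pos: [0.487, -0.2968, 0.1275]
eef_rot: [0.676, 0.672, 0.214, -0.214]
contact_force: [0.3, 0.3, -1.3]
opening: 0.169
```

>>> {"fn": "servo_tool", "kwargs": {
  "deltas": [
    {"dx": 0, "dy": 0, "dz": 0, "ax": 0, "ay": 0, "az": 0, "hand": 8},
    {"dx": 0, "dy": 0, "dz": 0, "ax": 0, "ay": 0, "az": 0, "hand": 8}
  ]
}}

```text
clock: 10.68
tool_pos: [0.4891, -0.2914, 0.1313]
eef_rot: [0.673, 0.675, 0.213, -0.213]
contact_force: [0.2, 0.2, -0.2]
opening: 0.167
```

```bash
python3 - <<'E'
from h import *
s=r.get_state(); print(s['clock'],s['tool_pos'],s['q'].round(2),s['contact_force'],s['eef_rot']); snap('wrist','w10')
T=R.from_quat([.673,.675,.213,-.212]); 
print(delta([.488,-.2951,.0382],T))
print(delta([.488,-.2951,.048],T))
E
```

```text
10.675 [ 0.48914521 -0.29138705  0.13133656] [ 0.97  1.04 -0.56  1.51 -0.03  1.03  0.6 ] [ 0.15037376  0.19846887 -0.21833141] [ 0.67335702  0.6751091   0.2130944  -0.21309342]
(array([-0.954, -0.031,  1.244]), array([-0.009, -0.005,  0.009]))
(array([-0.861, -0.03 ,  1.11 ]), array([-0.009, -0.005,  0.009]))
```

View pics/w10.png

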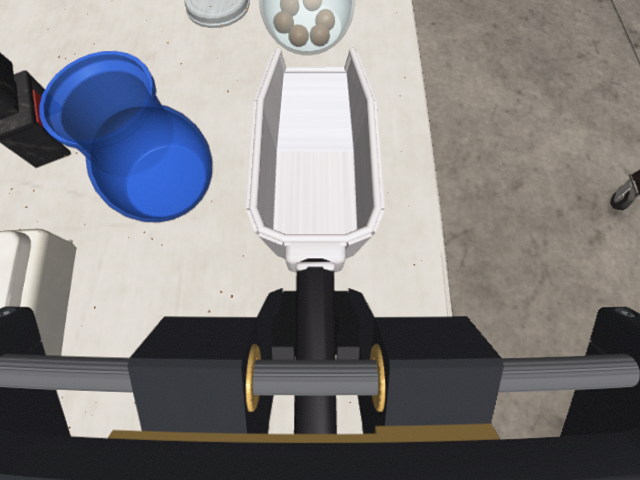

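The scoop sits in the gripper exactly as before, with the lip at row 71, so it hasn't slipped. I'll lower it and release.

>>> {"fn": "servo_tool", "kwargs": {
  "deltas": [
    {"dx": -0.3, "dy": -0.01, "dz": 0.38, "ax": 0, "ay": 0, "az": 0, "hand": 8},
    {"dx": -0.6, "dy": -0.02, "dz": 0.78, "ax": 0, "ay": 0, "az": 0, "hand": 8},
    {"dx": -0.83, "dy": -0.03, "dz": 1.07, "ax": 0, "ay": 0, "az": 0, "hand": 8},
    {"dx": -0.9, "dy": -0.03, "dz": 1.17, "ax": 0, "ay": 0, "az": 0, "hand": 8},
    {"dx": -0.94, "dy": -0.03, "dz": 1.22, "ax": 0, "ay": 0, "az": 0, "hand": 8},
    {"dx": -0.95, "dy": -0.03, "dz": 1.24, "ax": 0, "ay": 0, "az": 0, "hand": 8},
    {"dx": -0.95, "dy": -0.03, "dz": 1.24, "ax": 0, "ay": 0, "az": 0, "hand": 8}
  ]
}}

```text
clock: 11.6
tool_pos: [0.4872, -0.2969, 0.0377]
eef_rot: [0.674, 0.674, 0.213, -0.213]
contact_force: [-0.5, -2.5, 4.4]
opening: 0.171
```

>>> {"fn": "servo_tool", "kwargs": {
  "deltas": [
    {"dx": 0, "dy": 0, "dz": 0, "ax": 0, "ay": 0, "az": 0, "hand": 24},
    {"dx": 0, "dy": 0, "dz": 0, "ax": 0, "ay": 0, "az": 0, "hand": 44},
    {"dx": 0, "dy": 0, "dz": 0, "ax": 0, "ay": 0, "az": 0, "hand": 44},
    {"dx": 0, "dy": 0, "dz": 0, "ax": 0, "ay": 0, "az": 0, "hand": 44}
  ]
}}

```text
clock: 12.1
tool_pos: [0.4864, -0.2965, 0.0362]
eef_rot: [0.674, 0.674, 0.213, -0.214]
contact_force: [-0.0, 0.1, -0.3]
opening: 0.499
```

>>> {"fn": "servo_tool", "kwargs": {
  "deltas": [
    {"dx": 0, "dy": 0, "dz": -0.4, "ax": 0, "ay": 0, "az": 0, "hand": 44},
    {"dx": 0.1, "dy": 0, "dz": -1.0, "ax": 0, "ay": 0, "az": 0, "hand": 44},
    {"dx": 0.3, "dy": 0, "dz": -1.7, "ax": 0, "ay": 0, "az": 0, "hand": 44},
    {"dx": 0.6, "dy": 0, "dz": -2.5, "ax": 0, "ay": -0.5, "az": 0, "hand": 60},
    {"dx": 1.0, "dy": 0, "dz": -3.2, "ax": 0, "ay": -1.5, "az": 0, "hand": 88},
    {"dx": 1.3, "dy": 0, "dz": -3.6, "ax": 0, "ay": -3, "az": 0, "hand": 88},
    {"dx": 1.3, "dy": 0, "dz": -3.6, "ax": 0, "ay": -4.5, "az": 0, "hand": 88},
    {"dx": 1.3, "dy": 0, "dz": -3.6, "ax": 0, "ay": -5.85, "az": 0, "hand": 88},
    {"dx": 1.3, "dy": 0, "dz": -3.6, "ax": 0, "ay": -5.85, "az": 0, "hand": 88}
  ]
}}

```text
clock: 13.22
tool_pos: [0.4876, -0.3536, 0.2589]
eef_rot: [0.705, 0.709, 0.0, -0.001]
contact_force: [-0.6, 0.7, -0.3]
opening: 0.997
```

```bash
python3 - <<'E'
from h import *
s=r.get_state(); print(s['clock'],s['tool_pos'],s['q'].round(2),s['contact_force'],s['eef_rot']); snap('wrist','w11');snap('top','t11')
print(delta([.48,-.05,.28],toolR(0)))
E
```

```text
13.225 [ 0.48755695 -0.35357157  0.25886594] [ 0.74  0.68 -0.34  1.64  0.27  0.88  0.31] [-0.58578122  0.67383581 -0.26889459] [ 7.04821256e-01  7.09384622e-01  2.90789726e-04 -6.09413688e-04]
(array([ 5.124, -0.108, -0.363]), array([-0.013, -0.013,  0.001]))
```

View pics/w11.png

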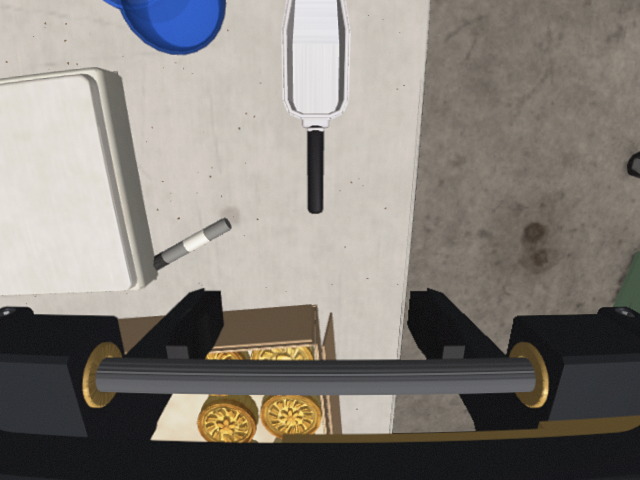

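The scoop stands on the bench, released. Now to the jar.

>>> {"fn": "servo_tool", "kwargs": {
  "deltas": [
    {"dx": 0.8, "dy": -0.02, "dz": -0.1, "ax": 0, "ay": 0, "az": 0, "hand": 88},
    {"dx": 1.7, "dy": -0.04, "dz": -0.2, "ax": 0, "ay": 0, "az": 0, "hand": 88},
    {"dx": 2.7, "dy": -0.06, "dz": -0.36, "ax": 0, "ay": 0, "az": 0, "hand": 88},
    {"dx": 3.7, "dy": -0.08, "dz": -0.36, "ax": 0, "ay": 0, "az": 0, "hand": 88},
    {"dx": 4.7, "dy": -0.1, "dz": -0.36, "ax": 0, "ay": 0, "az": 0, "hand": 88},
    {"dx": 5.4, "dy": -0.1, "dz": -0.36, "ax": 0, "ay": 0, "az": 0, "hand": 88},
    {"dx": 5.4, "dy": -0.1, "dz": -0.36, "ax": 0, "ay": 0, "az": 0, "hand": 88},
    {"dx": 5.4, "dy": -0.1, "dz": -0.36, "ax": 0, "ay": 0, "az": 0, "hand": 88}
  ]
}}

```text
clock: 14.32
tool_pos: [0.4809, -0.0349, 0.279]
eef_rot: [0.708, 0.706, -0.001, -0.001]
contact_force: [0.3, 0.8, -0.1]
opening: 0.998
```

```bash
python3 - <<'E'
from h import *
s=r.get_state(); print(s['clock'],s['tool_pos'],s['q'].round(2),s['eef_rot']); snap('wrist','w12')
for v in (135,160,200): print('handle',dep('w11',316,v))
for uv in [(316,60),(316,90),(285,80),(349,80)]: print('scoop',dep('w11',*uv))
print(plane('w11',284,80,.044),plane('w11',349,80,.044))
E
```

```text
14.325 [ 0.48091294 -0.03491678  0.27897569] [ 0.19  0.5  -0.33  1.96  0.23  0.73 -0.28] [ 7.08053955e-01  7.06157703e-01 -7.41276384e-04 -5.88125479e-04]
handle [ 0.48837685 -0.27375252  0.04459108]
handle [ 0.48853096 -0.29658145  0.04418479]
handle [ 0.48878833 -0.33481473  0.04450173]
scoop [ 0.48797053 -0.20097133  0.00277686]
scoop [ 0.48815601 -0.22937895  0.00448513]
scoop [ 0.46025372 -0.2261518   0.04450091]
scoop [ 0.52167419 -0.21886514 -0.00052826]
[ 0.45931345 -0.22607624  0.044     ] [ 0.51770195 -0.22571591  0.044     ]
```

View pics/w12.png

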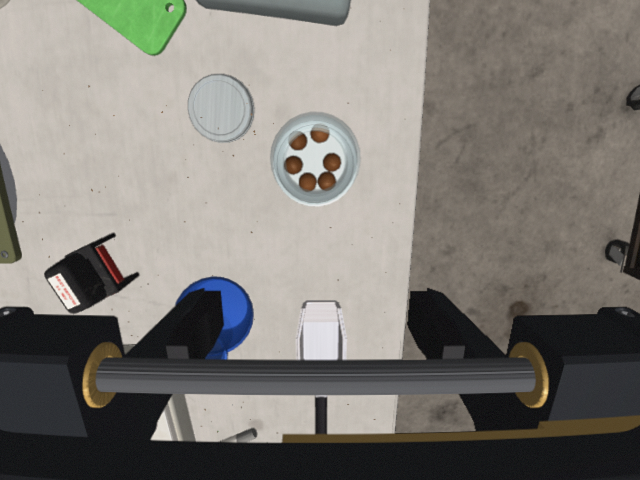

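The scoop's floor is flat at about 3–4 mm and its handle top at 44–45 mm, so it stands upright. All six nuts show in the jar at (315,158).

```bash
python3 - <<'E'
from h import *
p=load('w12')[0][100:220,255:375,::-1];cv2.imwrite('pics/w12j.png',cv2.resize(p,None,fx=5,fy=5,interpolation=cv2.INTER_CUBIC))
E
```

```text
(no output)
```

View pics/w12j.png

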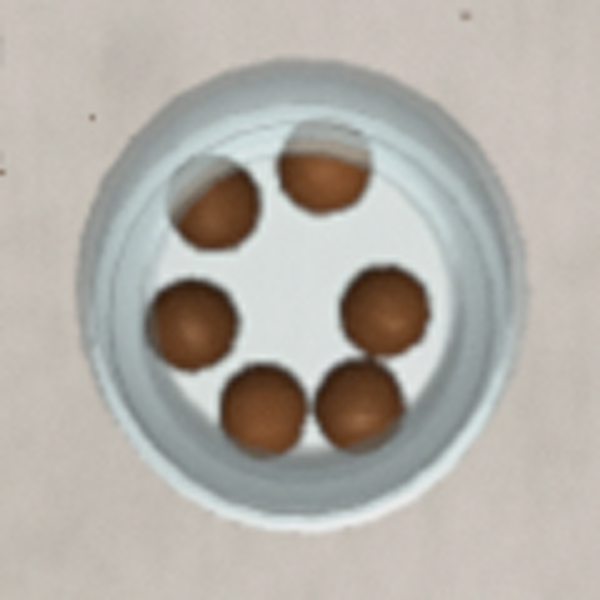

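```bash
python3 - <<'E'
from h import *
o=[255,100]
pts=np.array([(90,330),(112,395),(160,460),(220,508),(300,530),(380,512),(440,475),(490,415),(515,340)])/5+o
print('lip',circ([plane('w12',*q,.118) for q in pts]))
b=np.array([(78,290),(95,205),(140,130),(210,78),(300,57),(390,78),(465,130),(510,205),(527,290)])/5+o
print('belly(rough)',circ([plane('w12',*q,.045) for q in b]))
c=circ(pts)[0]; c7=np.array([320,49]); 
print('centre px',c, tri(('w12',*c),('w6',421.25,120)),tri(('w12',*c),('scene0',309.5,220.3)))
print(delta([.481,.020,.19],toolR(0)),delta([.481,.020,.102],toolR(0)))
E
```

```text
lip (array([0.48210997, 0.02233995]), np.float64(0.03391036801741912))
belly(rough) (array([0.48158731, 0.02166063]), np.float64(0.04485908898199357))
centre px [316.00564787 162.74327333] (array([0.48223579, 0.02236551, 0.11331026]), [np.float64(0.00014375486849919724), np.float64(0.00014375486849912714)]) (array([0.48070559, 0.02083391, 0.11211626]), [np.float64(0.0020520329381550455), np.float64(0.002052032938154936)])
(array([0.923, 0.002, 1.483]), array([-0.016,  0.004, -0.035])) (array([0.923, 0.005, 2.95 ]), array([-0.016,  0.004, -0.035]))
```

>>> {"fn": "servo_tool", "kwargs": {
  "deltas": [
    {"dx": 0.4, "dy": 0.01, "dz": 0.5, "ax": 0, "ay": 0, "az": -0.03, "hand": 88},
    {"dx": 0.95, "dy": 0.02, "dz": 1.2, "ax": 0, "ay": 0, "az": -0.03, "hand": 88},
    {"dx": 0.95, "dy": 0.02, "dz": 1.5, "ax": 0, "ay": 0, "az": -0.03, "hand": 88},
    {"dx": 0.95, "dy": 0.02, "dz": 1.5, "ax": 0, "ay": 0, "az": -0.03, "hand": 88},
    {"dx": 0.95, "dy": 0.02, "dz": 1.5, "ax": 0, "ay": 0, "az": -0.03, "hand": 88}
  ]
}}

```text
clock: 15.0
tool_pos: [0.4823, 0.0225, 0.19]
eef_rot: [0.707, 0.707, -0.0, 0.0]
contact_force: [-0.1, 0.4, 0.3]
opening: 0.998
```

```bash
python3 - <<'E'
from h import *
s=r.get_state(); print(s['clock'],s['tool_pos'],s['q'].round(2),s['eef_rot'],s['contact_force']); snap('wrist','w13')
print(delta([.482,.0215,.102],toolR(0)))
E
```

```text
15.0 [0.48226454 0.02252298 0.18997386] [ 0.01  0.64 -0.25  2.06  0.32  0.48 -0.47] [ 7.06859346e-01  7.07354076e-01 -8.72801078e-05  2.59710865e-04] [-0.07161131  0.38660386  0.26954029]
(array([-0.02 , -0.008,  1.471]), array([0.01 , 0.003, 0.01 ]))
```

View pics/w13.png

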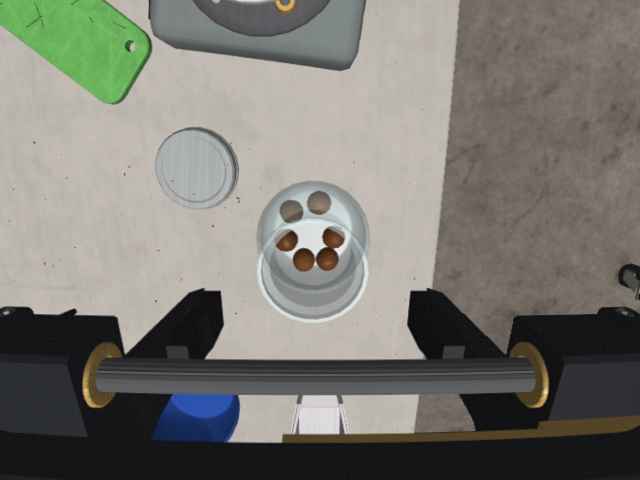

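The jar's rim (columns 258–368, bottom at row 321) is centred between the fingertips at 220 and 410. I'll descend and grip.

>>> {"fn": "servo_tool", "kwargs": {
  "deltas": [
    {"dx": 0, "dy": 0, "dz": 0.4, "ax": 0, "ay": 0, "az": 0, "hand": 88},
    {"dx": -0.01, "dy": 0, "dz": 0.8, "ax": 0, "ay": 0, "az": 0, "hand": 88},
    {"dx": -0.01, "dy": -0.01, "dz": 1.2, "ax": 0, "ay": 0, "az": 0, "hand": 88},
    {"dx": -0.01, "dy": -0.01, "dz": 1.45, "ax": 0, "ay": 0, "az": 0, "hand": 88},
    {"dx": -0.01, "dy": -0.01, "dz": 1.46, "ax": 0, "ay": 0, "az": 0, "hand": 88},
    {"dx": -0.01, "dy": -0.01, "dz": 1.46, "ax": 0, "ay": 0, "az": 0, "hand": 88}
  ]
}}

```text
clock: 15.8
tool_pos: [0.4817, 0.0231, 0.1028]
eef_rot: [0.706, 0.708, 0.0, 0.0]
contact_force: [0.3, -0.7, 1.0]
opening: 1.001
```

>>> {"fn": "servo_tool", "kwargs": {
  "deltas": [
    {"dx": 0, "dy": 0, "dz": 0, "ax": 0, "ay": 0, "az": 0, "hand": 70},
    {"dx": 0, "dy": 0, "dz": 0, "ax": 0, "ay": 0, "az": 0, "hand": 52},
    {"dx": 0, "dy": 0, "dz": 0, "ax": 0, "ay": 0, "az": 0, "hand": 52},
    {"dx": 0, "dy": 0, "dz": 0, "ax": 0, "ay": 0, "az": 0, "hand": 52}
  ],
  "newtons": 30
}}

```text
clock: 16.3
tool_pos: [0.4808, 0.0233, 0.1022]
eef_rot: [0.706, 0.708, -0.0, -0.0]
contact_force: [-1.0, 1.1, 5.6]
opening: 0.746
```

```bash
python3 - <<'E'
from h import *
s=r.get_state(); print(s['clock'],s['tool_pos'],s['q'].round(2),s['eef_rot'],s['contact_force'],s['opening']*88.1); snap('wrist','w14')
E
```

```text
16.3 [0.4808185  0.0233288  0.10222278] [-0.06  0.8  -0.13  2.12  0.4   0.25 -0.54] [ 7.05839925e-01  7.08371297e-01 -3.02300361e-04 -1.21323457e-04] [-1.03610494  1.11166646  5.6383546 ] 65.75017135379717
```

View pics/w14.png

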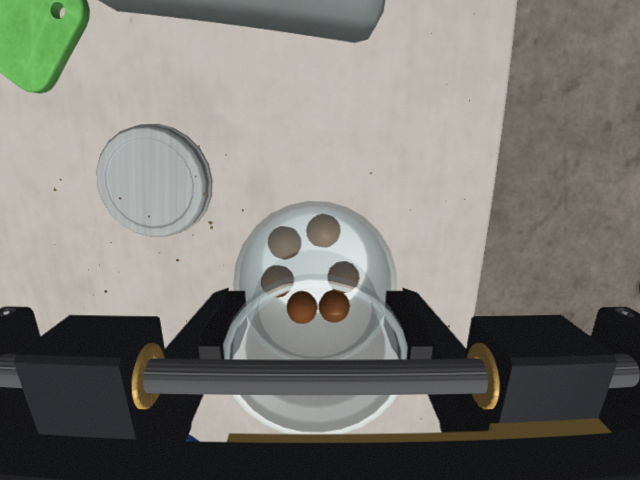

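The opening is 65.8 mm, not the 60 expected on the neck. I'll wait a few rows to see whether the fingers are still closing.

>>> {"fn": "servo_tool", "kwargs": {
  "deltas": [
    {"dx": 0, "dy": 0, "dz": 0, "ax": 0, "ay": 0, "az": 0, "hand": 52},
    {"dx": 0, "dy": 0, "dz": 0, "ax": 0, "ay": 0, "az": 0, "hand": 52}
  ]
}}

```text
clock: 16.6
tool_pos: [0.4808, 0.0233, 0.1022]
eef_rot: [0.706, 0.708, -0.0, -0.0]
contact_force: [-0.8, -0.3, 6.2]
opening: 0.74
```

```bash
python3 - <<'E'
from h import *
s=r.get_state(); print(s['clock'],s['tool_pos'],s['contact_force'],s['opening']*88.1); snap('scene','s15')
p=load('s15')[0][200:310,260:380,::-1];cv2.imwrite('pics/s15c.png',cv2.resize(p,None,fx=5,fy=5,interpolation=cv2.INTER_CUBIC))
E
```

```text
16.6 [0.48083279 0.02331805 0.10223135] [-0.82260315 -0.31119553  6.18199516] 65.1531073264226
```

View pics/s15c.png

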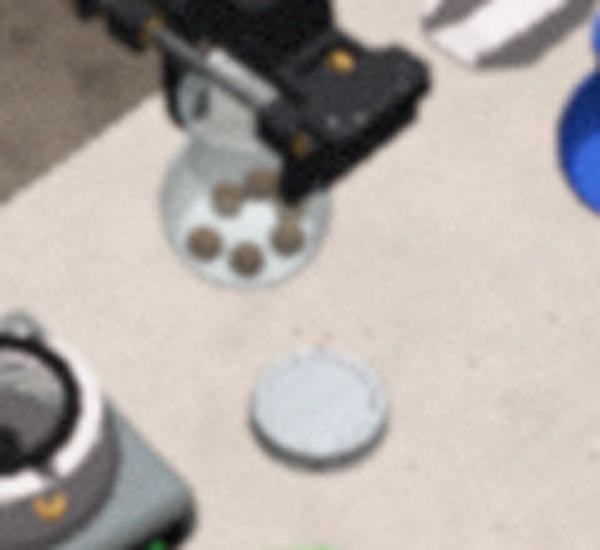

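It has stalled at 65 mm with 6 N pushing up on the tool. The fingertips are probably riding on the belly's shoulder, so I'll open, rise 7 mm and regrip.

>>> {"fn": "servo_tool", "kwargs": {
  "deltas": [
    {"dx": 0, "dy": 0, "dz": 0, "ax": 0, "ay": 0, "az": 0, "hand": 84},
    {"dx": 0, "dy": 0, "dz": -0.05, "ax": 0, "ay": 0, "az": 0, "hand": 84},
    {"dx": 0, "dy": 0, "dz": -0.12, "ax": 0, "ay": 0, "az": 0, "hand": 84},
    {"dx": 0, "dy": 0, "dz": -0.12, "ax": 0, "ay": 0, "az": 0, "hand": 84}
  ]
}}

```text
clock: 17.15
tool_pos: [0.4813, 0.0234, 0.1095]
eef_rot: [0.706, 0.708, 0.0, 0.0]
contact_force: [-0.4, 0.8, 0.3]
opening: 0.955
```

>>> {"fn": "servo_tool", "kwargs": {
  "deltas": [
    {"dx": 0, "dy": 0, "dz": 0, "ax": 0, "ay": 0, "az": 0, "hand": 70},
    {"dx": 0, "dy": 0, "dz": 0, "ax": 0, "ay": 0, "az": 0, "hand": 52},
    {"dx": 0, "dy": 0, "dz": 0, "ax": 0, "ay": 0, "az": 0, "hand": 52},
    {"dx": 0, "dy": 0, "dz": 0, "ax": 0, "ay": 0, "az": 0, "hand": 52},
    {"dx": 0, "dy": 0, "dz": 0, "ax": 0, "ay": 0, "az": 0, "hand": 52}
  ]
}}

```text
clock: 17.77
tool_pos: [0.4808, 0.0233, 0.109]
eef_rot: [0.706, 0.708, -0.0, -0.0]
contact_force: [-1.1, 0.5, 1.1]
opening: 0.734
```

```bash
python3 - <<'E'
from h import *
s=r.get_state(); print(s['clock'],s['tool_pos'],s['contact_force'],s['opening']*88.1); snap('wrist','w16')
p=load('w16')[0][190:440,200:440,::-1];cv2.imwrite('pics/w16c.png',cv2.resize(p,None,fx=2.4,fy=2.4,interpolation=cv2.INTER_CUBIC))
E
```

```text
17.775 [0.48076191 0.02334763 0.10904639] [-1.13474978  0.50991086  1.11010632] 64.62768506736576
```

View pics/w16c.png

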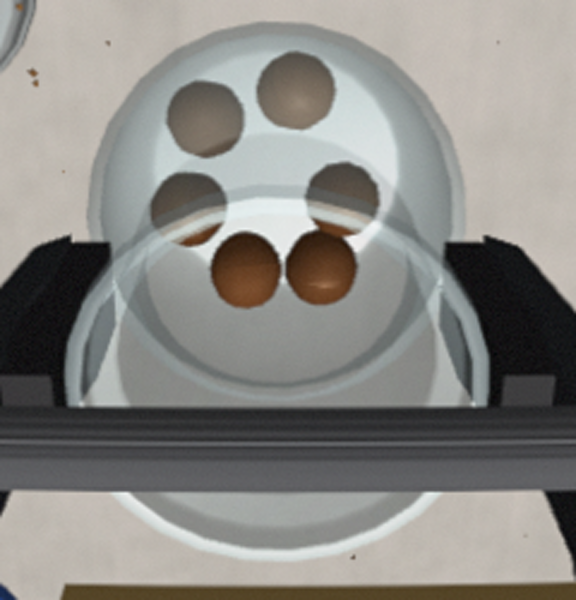

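The tip separation in the image (140 px against 190 px at 88 mm) also gives 64.7 mm. The fingers are bearing on the jar's lip, because the pads are longer than the neck. I'll firm the grip and test-lift by 20 mm.

>>> {"fn": "servo_tool", "kwargs": {
  "deltas": [
    {"dx": 0, "dy": 0, "dz": 0, "ax": 0, "ay": 0, "az": 0, "hand": 52},
    {"dx": 0, "dy": 0, "dz": 0, "ax": 0, "ay": 0, "az": 0, "hand": 52},
    {"dx": 0, "dy": 0, "dz": -0.1, "ax": 0, "ay": 0, "az": 0, "hand": 52},
    {"dx": 0, "dy": 0, "dz": -0.25, "ax": 0, "ay": 0, "az": 0, "hand": 52},
    {"dx": 0, "dy": 0, "dz": -0.35, "ax": 0, "ay": 0, "az": 0, "hand": 52},
    {"dx": 0, "dy": 0, "dz": -0.35, "ax": 0, "ay": 0, "az": 0, "hand": 52}
  ],
  "newtons": 45
}}

```text
clock: 18.58
tool_pos: [0.4814, 0.0234, 0.1307]
eef_rot: [0.706, 0.708, 0.0, 0.0]
contact_force: [-0.1, -0.1, -3.3]
opening: 0.731
```

```bash
python3 - <<'E'
from h import *
s=r.get_state(); print(s['clock'],s['tool_pos'],s['contact_force'],s['opening']*88.1); snap('wrist','w17');snap('scene','s17')
p=load('s17')[0][170:310,240:380,::-1];cv2.imwrite('pics/s17c.png',cv2.resize(p,None,fx=4.2,fy=4.2,interpolation=cv2.INTER_CUBIC))
E
```

```text
18.575 [0.48141534 0.02338684 0.13074561] [-0.06613146 -0.06226097 -3.28931436] 64.35828416379127
```

View pics/w17.png

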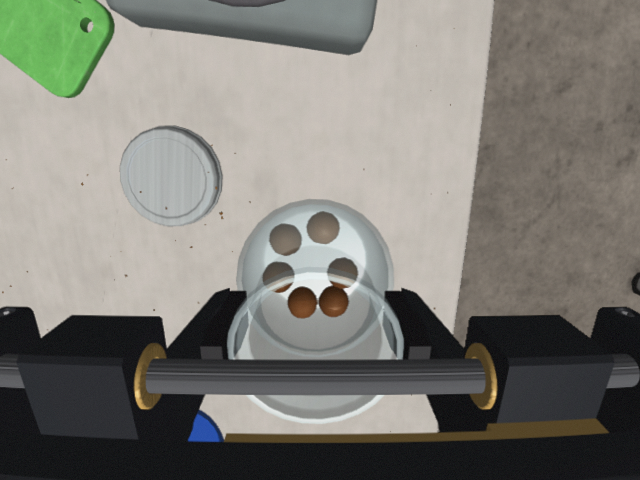

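View pics/s17c.png

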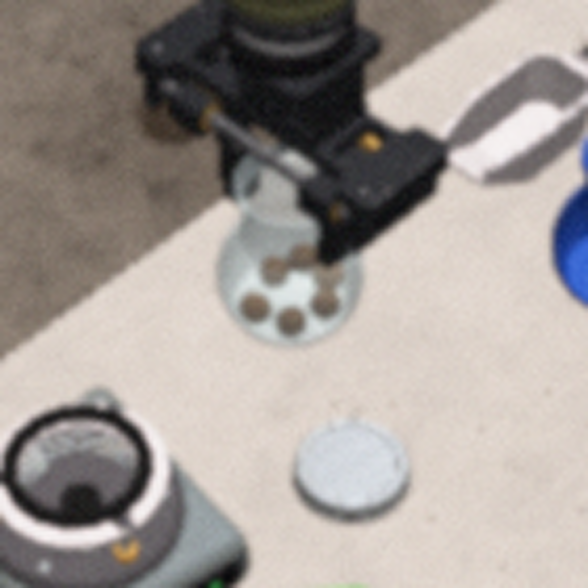

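The lift test is good: 3.3 N hanging matches the filled jar, it's upright, and the nuts are inside. Next I'll lift clear and look at the ring.

>>> {"fn": "servo_tool", "kwargs": {
  "deltas": [
    {"dx": 0, "dy": 0, "dz": -0.4, "ax": 0, "ay": 0, "az": 0, "hand": 52},
    {"dx": 0, "dy": 0, "dz": -0.9, "ax": 0, "ay": 0, "az": 0, "hand": 52},
    {"dx": 0.1, "dy": 0, "dz": -1.5, "ax": 0, "ay": 0, "az": 0, "hand": 52},
    {"dx": 0.4, "dy": 0, "dz": -1.9, "ax": 0, "ay": 0, "az": 0, "hand": 52},
    {"dx": 0.8, "dy": 0, "dz": -2.1, "ax": 0, "ay": 0, "az": 0, "hand": 52},
    {"dx": 1.0, "dy": 0, "dz": -2.1, "ax": 0, "ay": 0, "az": 0, "hand": 52},
    {"dx": 1.0, "dy": 0, "dz": -2.1, "ax": 0, "ay": 0, "az": 0, "hand": 52},
    {"dx": 1.0, "dy": 0, "dz": -2.1, "ax": 0, "ay": 0, "az": 0, "hand": 52}
  ]
}}

```text
clock: 19.68
tool_pos: [0.4803, 0.0821, 0.2552]
eef_rot: [0.706, 0.708, -0.002, -0.0]
contact_force: [0.8, 0.2, -2.6]
opening: 0.728
```

```bash
python3 - <<'E'
from h import *
s=r.get_state(); print(s['clock'],s['tool_pos'],s['eef_rot'].round(4),s['contact_force'],s['opening']*88.1,s['q'].round(2)); snap('wrist','w18')
E
```

```text
19.675 [0.48025819 0.08209071 0.25518305] [ 7.062e-01  7.080e-01 -1.500e-03 -4.000e-04] [ 0.77631434  0.23363493 -2.57235522] 64.16504760073973 [-0.06  0.54 -0.31  1.97  0.25  0.67 -0.53]
```

View pics/w18.png

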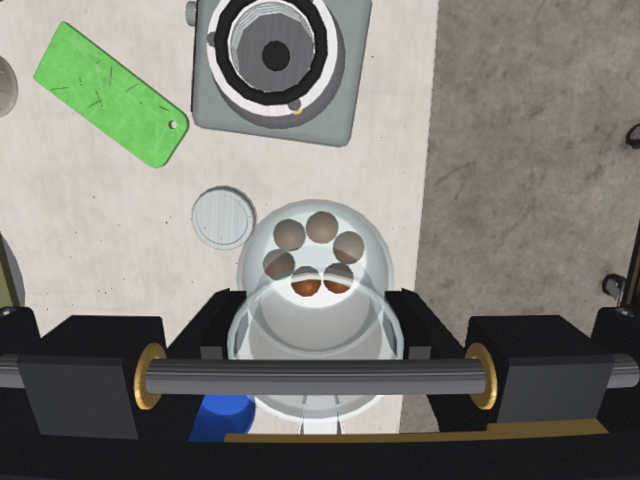

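The ring is at about (270,50), cut off at the top edge. I'll shift 30 mm on for a second, full view.

>>> {"fn": "servo_tool", "kwargs": {
  "deltas": [
    {"dx": 0.3, "dy": 0, "dz": 0, "ax": 0, "ay": 0, "az": 0, "hand": 52},
    {"dx": 0.7, "dy": -0.3, "dz": 0, "ax": 0, "ay": 0, "az": 0, "hand": 52},
    {"dx": 0.8, "dy": -0.5, "dz": 0, "ax": 0, "ay": 0, "az": 0, "hand": 52},
    {"dx": 0.8, "dy": -0.5, "dz": 0, "ax": 0, "ay": 0, "az": 0, "hand": 52},
    {"dx": 0.8, "dy": -0.5, "dz": 0, "ax": 0, "ay": 0, "az": 0, "hand": 52}
  ]
}}

```text
clock: 20.35
tool_pos: [0.4513, 0.13, 0.2561]
eef_rot: [0.706, 0.708, -0.0, 0.0]
contact_force: [-0.6, -0.4, -2.9]
opening: 0.729
```

```bash
cat > ring.py <<'E'
from h import *
def ring(f,box,th=60):
    p=load(f)[0]; a,b,c,d=box; m=(p[b:d,a:c].max(2)<th).astype(np.uint8)
    m=cv2.morphologyEx(m,cv2.MORPH_OPEN,np.ones((3,3),np.uint8))
    cs,h=cv2.findContours(m,cv2.RETR_CCOMP,cv2.CHAIN_APPROX_NONE)
    o=max(range(len(cs)),key=lambda i:cv2.contourArea(cs[i])*(h[0][i][3]<0)); O=cs[o][:,0]+[a,b]
    I=[cs[i][:,0]+[a,b] for i in range(len(cs)) if h[0][i][3]==o]; I=max(I,key=len)
    for n,q in (('out',O),('in',I)):
        (ex,ey),ax,an=cv2.fitEllipse(q.astype(np.float32)); W=[plane(f,u,v,.091) for u,v in q[::3]]
        c,rr=circ(W); res=np.abs(np.linalg.norm(np.array(W)[:,:2]-c,axis=1)-rr)
        print(f,n,len(q),'ell',round(ex,1),round(ey,1),np.round(ax,1),'circ',c.round(4),rr.round(4),'res max',res.max().round(4))
    return m
E
python3 - <<'E'
from ring import *
s=r.get_state(); print(s['clock'],s['tool_pos'],s['contact_force']); snap('wrist','w19')
m=ring('w19',(215,0,410,170)); cv2.imwrite('pics/m19.png',m*255)
E
```

```text
20.35 [0.4513123  0.12997749 0.25608974] [-0.57880778 -0.4357446  -2.90278253]
w19 out 309 ell 308.7 110.7 [106.1 111.5] circ [0.4467 0.2258] 0.0415 res max 0.0007
w19 in 249 ell 308.8 111.7 [85.8 90. ] circ [0.4468 0.2255] 0.0335 res max 0.0006
```

View pics/w19.png

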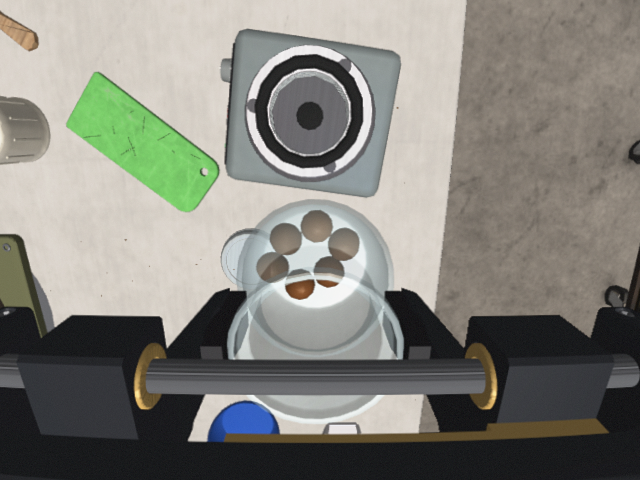

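View pics/m19.png

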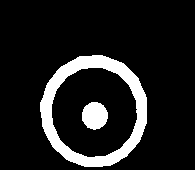

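```bash
python3 - <<'E'
from ring import *
try: ring('w18',(205,0,340,112))
except Exception as e: print(e)
p=load('top0')[0]
try: ring('top0',(190,210,262,285),70)
except Exception as e: print(e)
p=load('w18')[0]; m=(p[0:112,205:340].max(2)<60).astype(np.uint8)
ys,xs=np.nonzero(m); 
print(tri(('w19',308.8,111.2),('scene0',260,278.5)),tri(('w19',308.8,111.2),('top0',226,244)))
# jar axis in tool from w19/w17: rim lower-arc pts
print(delta([.4468,.2270,.2560],toolR(0)))
E
```

```text
max() iterable argument is empty
max() iterable argument is empty
(array([0.44469274, 0.22393194, 0.09585424]), [np.float64(0.003371246156193922), np.float64(0.003371246156193919)]) (array([0.44847639, 0.22666299, 0.0514028 ]), [np.float64(0.0038034535496947928), np.float64(0.003803453549694742)])
(array([ 1.615e+00, -7.400e-02,  1.000e-03]), array([0.   , 0.007, 0.016]))
```

```bash
python3 - <<'E'
from h import *
p=load('w19')[0][180:320,220:410,::-1];cv2.imwrite('pics/w19c.png',cv2.resize(p,None,fx=4.2,fy=4.2,interpolation=cv2.INTER_CUBIC))
E
```

```text
(no output)
```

View pics/w19c.png

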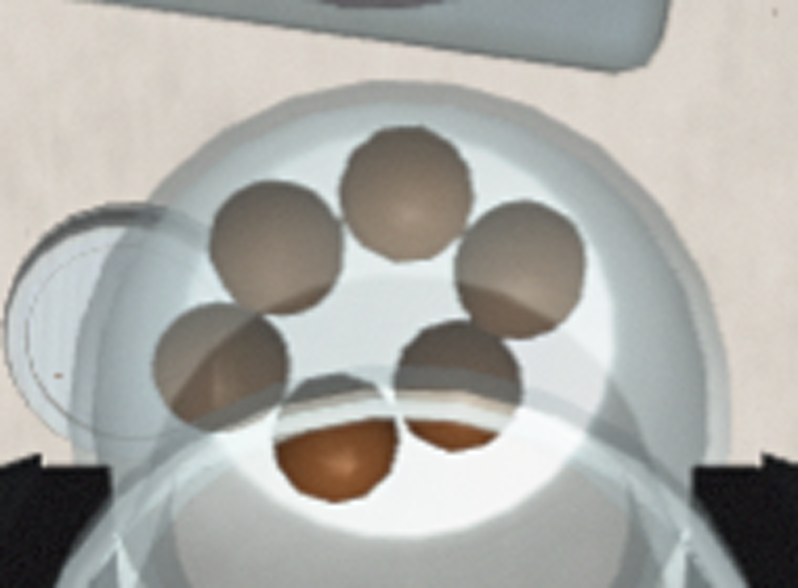

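```bash
python3 - <<'E'
from h import *
q=np.array([(75,420),(90,340),(130,235),(200,155),(290,102),(400,82),(500,98),(590,145),(660,210),(710,300),(728,400)])/4.2+[220,180]
D=[];
for u,v in q:
    o,d=ray('w19',u,v); D.append(d/np.linalg.norm(d))
D=np.array(D); w=np.linalg.lstsq(D,np.ones(len(D)),rcond=None)[0]; n=w/np.linalg.norm(w); ca=1/np.linalg.norm(w); a=np.arccos(ca)
c=o+n*.046/np.sin(a); print('belly centre',c,'rel TCP',c-[.4513,.1300,.2561],np.degrees(a))
z=.2561-.069; print('at expected height',o+n*(z-o[2])/n[2])
# rim: lower arc at z=TCP+.009
q=np.array([(228,360),(235,385)])
E
```

```text
belly centre [0.45241904 0.12608081 0.1820669 ] rel TCP [ 0.00111904 -0.00391919 -0.0740331 ] 12.622600836348502
at expected height [0.45240367 0.1281613  0.1871    ]
```

```bash
python3 - <<'E'
from h import *
print(delta([.446,.2280,.2560],toolR(0)),delta([.446,.2280,.205],toolR(0)))
E
```

```text
(array([ 1.632e+00, -8.700e-02,  1.000e-03]), array([0.   , 0.007, 0.016])) (array([ 1.632, -0.087,  0.851]), array([0.   , 0.007, 0.016]))
```

>>> {"fn": "servo_tool", "kwargs": {
  "deltas": [
    {"dx": 0.3, "dy": -0.02, "dz": 0, "ax": 0, "ay": 0, "az": 0, "hand": 52},
    {"dx": 0.8, "dy": -0.05, "dz": 0, "ax": 0, "ay": 0, "az": 0, "hand": 52},
    {"dx": 1.3, "dy": -0.08, "dz": 0, "ax": 0, "ay": 0, "az": 0, "hand": 52},
    {"dx": 1.6, "dy": -0.09, "dz": 0, "ax": 0, "ay": 0, "az": 0, "hand": 52},
    {"dx": 1.63, "dy": -0.09, "dz": 0.1, "ax": 0, "ay": 0, "az": 0, "hand": 52},
    {"dx": 1.63, "dy": -0.09, "dz": 0.3, "ax": 0, "ay": 0, "az": 0, "hand": 52},
    {"dx": 1.63, "dy": -0.09, "dz": 0.4, "ax": 0, "ay": 0, "az": 0, "hand": 52},
    {"dx": 1.63, "dy": -0.09, "dz": 0.4, "ax": 0, "ay": 0, "az": 0, "hand": 52}
  ]
}}

```text
clock: 21.4
tool_pos: [0.4446, 0.2279, 0.2313]
eef_rot: [0.706, 0.708, -0.001, -0.0]
contact_force: [0.1, 0.5, -2.7]
opening: 0.728
```

```bash
python3 - <<'E'
from h import *
s=r.get_state(); print(s['clock'],s['tool_pos'],s['contact_force'],s['opening']*88.1); snap('wrist','w20');snap('scene','s20')
p=load('s20')[0][200:350,200:350,::-1];cv2.imwrite('pics/s20c.png',cv2.resize(p,None,fx=4,fy=4,interpolation=cv2.INTER_CUBIC))
print(delta([.446,.2280,.195],toolR(0)))
E
```

```text
21.4 [0.44463738 0.22785631 0.23134545] [ 0.13465428  0.53524237 -2.65162448] 64.17096673716911
(array([-0.01 ,  0.017,  0.618]), array([-0.006,  0.003,  0.028]))
```

View pics/w20.png

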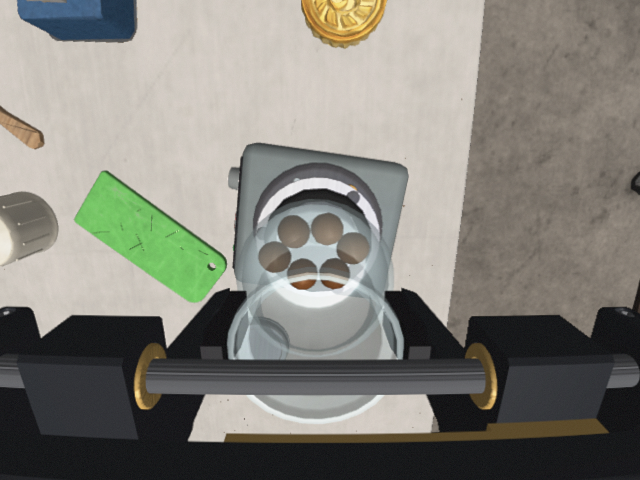

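View pics/s20c.png

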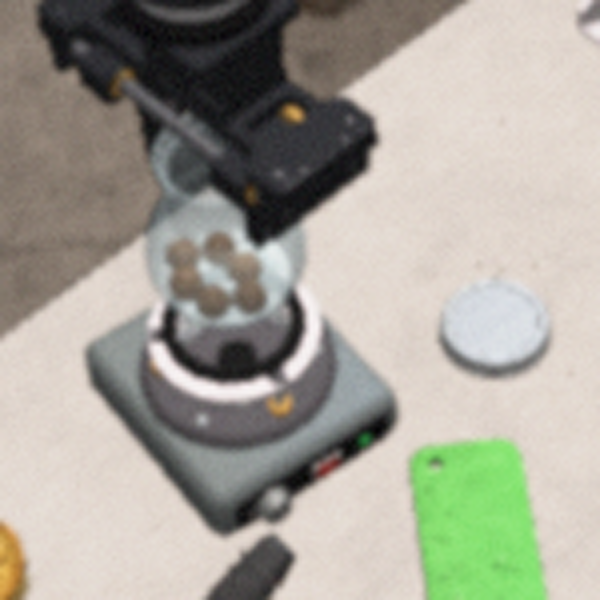

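The jar hangs over the ring and looks centred in both views. I'll lower it to the seat.

>>> {"fn": "servo_tool", "kwargs": {
  "deltas": [
    {"dx": 0, "dy": 0.02, "dz": 0.2, "ax": 0, "ay": 0, "az": 0, "hand": 52},
    {"dx": 0, "dy": 0.02, "dz": 0.4, "ax": 0, "ay": 0, "az": 0, "hand": 52},
    {"dx": 0, "dy": 0.02, "dz": 0.55, "ax": 0, "ay": 0, "az": 0, "hand": 52},
    {"dx": 0, "dy": 0.02, "dz": 0.62, "ax": 0, "ay": 0, "az": 0, "hand": 52},
    {"dx": 0, "dy": 0.02, "dz": 0.62, "ax": 0, "ay": 0, "az": 0, "hand": 52},
    {"dx": 0, "dy": 0.02, "dz": 0.62, "ax": 0, "ay": 0, "az": 0, "hand": 52}
  ]
}}

```text
clock: 22.25
tool_pos: [0.4461, 0.229, 0.195]
eef_rot: [0.706, 0.708, -0.0, -0.0]
contact_force: [0.1, -0.3, -2.0]
opening: 0.728
```

>>> {"fn": "servo_tool", "kwargs": {
  "deltas": [
    {"dx": 0, "dy": 0, "dz": 0.04, "ax": 0, "ay": 0, "az": 0, "hand": 52},
    {"dx": 0, "dy": 0, "dz": 0.08, "ax": 0, "ay": 0, "az": 0, "hand": 52},
    {"dx": 0, "dy": 0, "dz": 0.1, "ax": 0, "ay": 0, "az": 0, "hand": 52},
    {"dx": 0, "dy": 0, "dz": 0.1, "ax": 0, "ay": 0, "az": 0, "hand": 52}
  ]
}}

```text
clock: 22.75
tool_pos: [0.4462, 0.2288, 0.189]
eef_rot: [0.706, 0.708, -0.0, -0.0]
contact_force: [-0.6, -3.6, 4.1]
opening: 0.726
```

```bash
python3 - <<'E'
from h import *
s=r.get_state(); print(s['clock'],s['tool_pos'],s['contact_force'],s['moment'],s['opening']*88.1)
E
```

```text
22.75 [0.44616309 0.2288434  0.18901609] [-0.59330233 -3.63221663  4.06380263] [-0.59838126  0.14543935  0.05033186] 63.986017955993326
```

The ring is taking load: Fz is 4.1 N, but there's −3.6 N sideways in y, so the jar is a little too far in +y. I'll shift −y by 2 mm and press on.

>>> {"fn": "servo_tool", "kwargs": {
  "deltas": [
    {"dx": -0.02, "dy": 0, "dz": 0, "ax": 0, "ay": 0, "az": 0, "hand": 52},
    {"dx": -0.035, "dy": 0, "dz": 0.03, "ax": 0, "ay": 0, "az": 0, "hand": 52},
    {"dx": -0.035, "dy": 0, "dz": 0.06, "ax": 0, "ay": 0, "az": 0, "hand": 52},
    {"dx": -0.035, "dy": 0, "dz": 0.06, "ax": 0, "ay": 0, "az": 0, "hand": 52}
  ]
}}

```text
clock: 23.25
tool_pos: [0.4463, 0.2275, 0.1854]
eef_rot: [0.706, 0.708, 0.0, -0.0]
contact_force: [-1.1, -1.5, 5.7]
opening: 0.73
```

```bash
python3 - <<'E'
from h import *
s=r.get_state(); print(s['clock'],s['tool_pos'],s['contact_force'],s['moment'],s['opening']*88.1)
E
```

```text
23.25 [0.44629724 0.22747232 0.18542461] [-1.13596604 -1.49183712  5.72863849] [-0.2168552   0.22349955  0.02945942] 64.35215211310047
```

>>> {"fn": "servo_tool", "kwargs": {
  "deltas": [
    {"dx": -0.01, "dy": 0, "dz": 0.03, "ax": 0, "ay": 0, "az": 0, "hand": 52},
    {"dx": -0.015, "dy": -0.01, "dz": 0.06, "ax": 0, "ay": 0, "az": 0, "hand": 52},
    {"dx": -0.015, "dy": -0.01, "dz": 0.085, "ax": 0, "ay": 0, "az": 0, "hand": 52},
    {"dx": -0.015, "dy": -0.01, "dz": 0.085, "ax": 0, "ay": 0, "az": 0, "hand": 52},
    {"dx": -0.015, "dy": -0.01, "dz": 0.085, "ax": 0, "ay": 0, "az": 0, "hand": 52}
  ]
}}

```text
clock: 23.88
tool_pos: [0.4462, 0.2272, 0.1808]
eef_rot: [0.706, 0.709, 0.001, -0.0]
contact_force: [-0.2, -1.3, 8.5]
opening: 0.728
```

```bash
python3 - <<'E'
from h import *
s=r.get_state(); print(s['clock'],s['tool_pos'],s['contact_force'],s['moment'],s['opening']*88.1); snap('wrist','w21')
E
```

```text
23.875 [0.44616955 0.22719863 0.18082478] [-0.18607729 -1.31284896  8.48199315] [-0.15494907  0.20877655 -0.00788417] 64.11635814352766
```

View pics/w21.png

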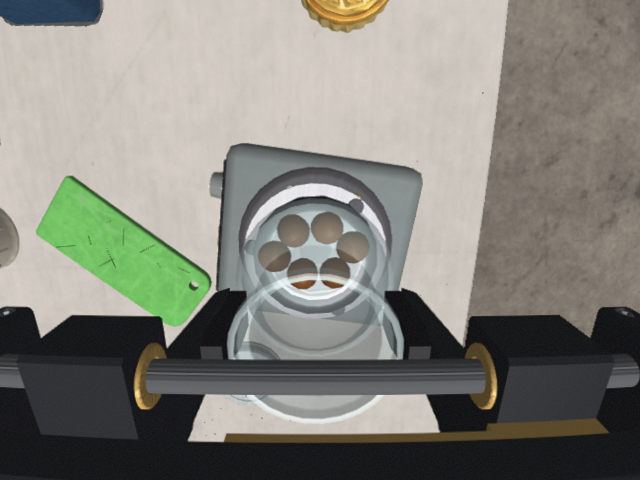

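A spring load of about 11.3 N puts the ring about 12.8 mm down; TCP height says 13.2 mm. I'll add 1.5 mm to reach the stop and let it settle.

>>> {"fn": "servo_tool", "kwargs": {
  "deltas": [
    {"dx": -0.01, "dy": 0, "dz": 0.015, "ax": 0, "ay": 0, "az": 0, "hand": 52},
    {"dx": -0.01, "dy": 0, "dz": 0.025, "ax": 0, "ay": 0, "az": 0, "hand": 52},
    {"dx": -0.01, "dy": 0, "dz": 0.025, "ax": 0, "ay": 0, "az": 0, "hand": 52},
    {"dx": -0.01, "dy": 0, "dz": 0.025, "ax": 0, "ay": 0, "az": 0, "hand": 52},
    {"dx": -0.01, "dy": 0, "dz": 0.025, "ax": 0, "ay": 0, "az": 0, "hand": 52},
    {"dx": -0.01, "dy": 0, "dz": 0.025, "ax": 0, "ay": 0, "az": 0, "hand": 52}
  ]
}}

```text
clock: 24.68
tool_pos: [0.4462, 0.2271, 0.1799]
eef_rot: [0.706, 0.709, 0.002, -0.0]
contact_force: [-1.6, -1.4, 14.0]
opening: 0.726
```

```bash
python3 - <<'E'
from ring import *
for i in range(3):
    s=r.get_state(); print(s['clock'],s['tool_pos'],s['contact_force'],s['qd'].round(3),s['opening']*88.1); snap(['wrist','scene','top'][i],'f%d'%i)
p=load('f1')[0][190:340,190:340,::-1];cv2.imwrite('pics/f1c.png',cv2.resize(p,None,fx=4,fy=4,interpolation=cv2.INTER_CUBIC))
E
```

```text
24.675 [0.44621306 0.22708911 0.1798755 ] [-1.63125179 -1.35695009 14.02545974] [ 0.002  0.002 -0.002 -0.001 -0.002 -0.001  0.002] 63.9552718871061
24.725 [0.4461904  0.22703794 0.17988161] [-1.74964644 -1.07324023 13.1430959 ] [ 0.001  0.001 -0.     0.     0.001  0.     0.   ] 64.58265934331445
24.775 [0.44619135 0.22706834 0.17987166] [-1.80874435 -1.23444086 13.70176526] [-0.    -0.001  0.001 -0.001  0.    -0.     0.002] 64.19295355033906
```

View pics/f1c.png

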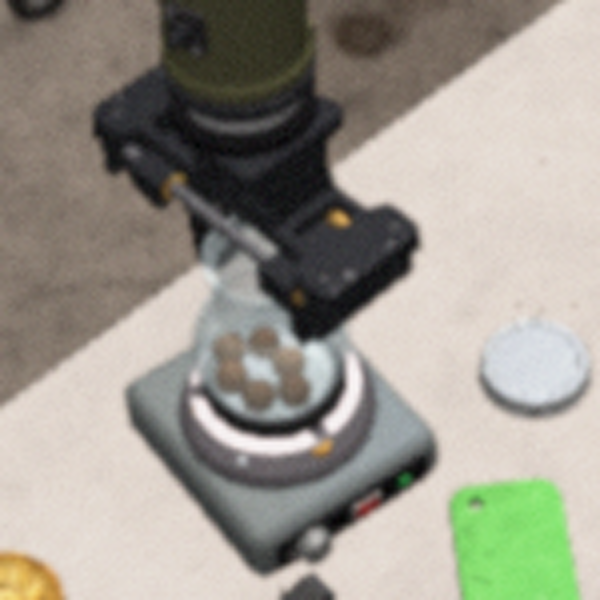

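View pics/f2.png

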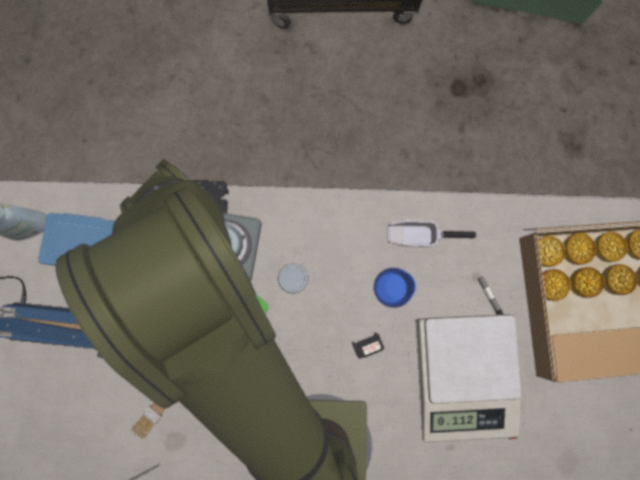

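View pics/f0.png

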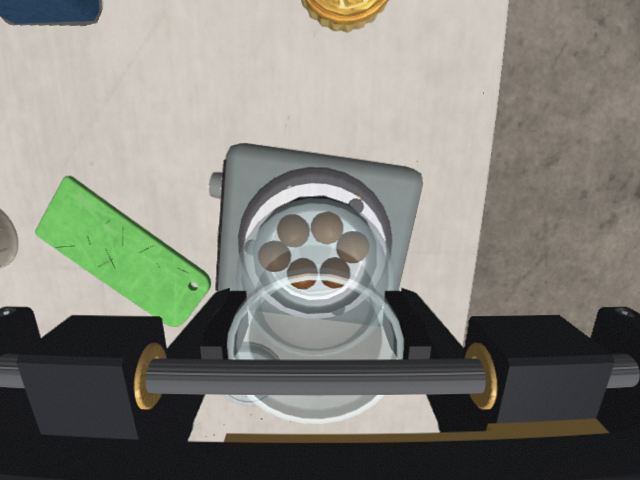

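The jar is on the bottom stop: 14 N over the last millimetre, everything still. The nuts are in the belly, and the scoop and lid are where they were. Handing in.

```bash
python3 - <<'E'
from h import *
print(r.finish_job()); s=r.get_state(); print(s['clock'],s['tool_pos'],s['contact_force'])
E
```

```text
the job is handed in; nothing more can be done
None
the job is handed in; nothing more can be done
```

I handed the job in at about 24.8 s with the jar still held and pressed down in the ring. The system gives no verdict, so the checks below are my own.

**What I did:** I took the scoop by its handle and poured all six chestnuts into the jar without the fingers touching them. I stood the scoop back on its original spot and let go. Then I seated the jar in the shaker ring and pushed it down to the bottom stop.

**Last checks:**
- **Press:** about 14 N upward on the tool, jumping over the last millimetre, which fits the bottom stop. The TCP height puts the ring about 14 mm down. The arm was still.
- **Jar:** it looks upright and centred, with all six nuts in the belly in both the scene and wrist views. I did not measure its tilt or offset in the ring; a sideways push of 1–2 N remained.
- **Scoop:** after release its floor measured 3–4 mm and its handle top 44–45 mm, so it stands flat.
- **Lid and blue jar:** both look unmoved in the last top view. The arm hides the bench moon cake there. The wrist camera shows it, but I did not measure it; the arm never went near it.

**What disagreed:**
- **Grip:** the fingers closed to about 64–65 mm, not the neck's 60 mm. I think the pads bear on the lip, because they are longer than the neck. A first, lower grasp pushed up on the tool with 6 N, so I reopened, rose 7 mm and regripped. At 45 N the grip held with no visible slip.
- **Refused call:** the first move was refused because it left out some keys; nothing moved.
- **Ring height:** the checks were mixed. Its size fits 91 mm and one hand-picked triangulation gave 96 mm. A second gave 51 mm, which I discarded because the point I picked in the top view was probably not the ring's centre.

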